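# Put four swapped bottles back on their own mats

## Task

On the giveaway table the green, pink, blue and white bottles all stand on wrong mats. Carry them one at a time until each stands upright in the middle of the mat of its own colour; the empty dark grey mat is there to park a bottle on the way and ends empty again. Do not tip any bottle over, and leave the cream tube where it lies.

Things in the scene. Friction and masses are not known exactly. Their poses are not given: they have to be found in the camera images.
- green_bottle_centre (a point): pale green shampoo bottle with a green cap, upright, 234 mm tall, 0.62 kg; this point: its centre, 117 mm above its underside; z up along it. Flat body 44 mm thick (own x), 68 mm wide (own y), firm up to 193 mm above the underside. Grasp across the thickness, pads' centres about 176 mm above the underside (59 mm above this point); lower, the cap may meet the palm. Any heading will do.
- pink_bottle_centre (a point): pink shampoo bottle with a deep pink cap, upright, 228 mm tall, 0.62 kg; this point: its centre, 114 mm above its underside; z up along it. Flat body 44 mm thick (own x), 68 mm wide (own y), firm up to 187 mm above the underside. Grasp across the thickness, pads' centres about 170 mm above the underside (56 mm above this point); lower, the cap may meet the palm. Any heading will do.
- blue_bottle_centre (a point): blue shampoo bottle with a black cap, upright, 234 mm tall, 0.62 kg; this point: its centre, 117 mm above its underside; z up along it. Flat body 44 mm thick (own x), 68 mm wide (own y), firm up to 193 mm above the underside. Grasp across the thickness, pads' centres about 176 mm above the underside (59 mm above this point); lower, the cap may meet the palm. Any heading will do.
- white_bottle_centre (a point): white cologne bottle with a white cap, upright, 216 mm tall, 0.45 kg; this point: its centre, 108 mm above its underside; z up along it. Flat body 40 mm thick (own x), 70 mm wide (own y), firm up to 183 mm above the underside. Grasp across the thickness, pads' centres about 166 mm above the underside (58 mm above this point); lower, the cap may meet the palm. Any heading will do.
- green_mat_middle (a point): the green mat, the proper place of the green bottle. Flat round mat, 120 mm across, 4 mm thick, fixed to the table, with a thin ring line 100 mm across; this point is the middle of its upper face. The five mats form a rough row from left to right, in any order, 130 to 190 mm apart between neighbours; the table in front of the row is bare
- pink_mat_middle (a point): the pink mat, the proper place of the pink bottle. Flat round mat, 120 mm across, 4 mm thick, fixed to the table, with a thin ring line 100 mm across; this point is the middle of its upper face. The five mats form a rough row from left to right, in any order, 130 to 190 mm apart between neighbours; the table in front of the row is bare
- blue_mat_middle (a point): the blue mat, the proper place of the blue bottle. Flat round mat, 120 mm across, 4 mm thick, fixed to the table, with a thin ring line 100 mm across; this point is the middle of its upper face. The five mats form a rough row from left to right, in any order, 130 to 190 mm apart between neighbours; the table in front of the row is bare
- white_mat_middle (a point): the white mat, the proper place of the white bottle. Flat round mat, 120 mm across, 4 mm thick, fixed to the table, with a thin ring line 100 mm across; this point is the middle of its upper face. The five mats form a rough row from left to right, in any order, 130 to 190 mm apart between neighbours; the table in front of the row is bare
- spare_mat_middle (a point): the dark grey, nearly black mat, empty at the start: the spare place. Flat round mat, 120 mm across, 4 mm thick, fixed to the table, with a thin ring line 100 mm across; this point is the middle of its upper face. The five mats form a rough row from left to right, in any order, 130 to 190 mm apart between neighbours; the table in front of the row is bare
- cream_tube_centre (a point): bystander: a loose round cream tube lying on the table behind the row, white with a brown cap, 150 mm long along its own y, 39 mm thick; this point is its centre

How it is judged:
At the end, for the whole second after the job is handed in: Each bottle stands on the mat of its own colour, its axis within 15 mm of the mat's middle, upright within 0.08 rad, its underside on the mat (within 6 mm), released and at rest. The dark grey mat is thereby empty (horizontal distance between green_bottle_centre and green_mat_middle below 0.015 m and angle between each of green_bottle_centre, pink_bottle_centre, blue_bottle_centre, white_bottle_centre's own z axis and vertical below 0.08 rad and z of green_bottle_centre in the frame of green_mat_middle below 0.123 m and linear speed of each of green_bottle, pink_bottle, blue_bottle, white_bottle below 0.02 m/s and horizontal distance between pink_bottle_centre and pink_mat_middle below 0.015 m and z of pink_bottle_centre in the frame of pink_mat_middle below 0.12 m and horizontal distance between blue_bottle_centre and blue_mat_middle below 0.015 m and z of blue_bottle_centre in the frame of blue_mat_middle below 0.123 m and horizontal distance between white_bottle_centre and white_mat_middle below 0.015 m and z of white_bottle_centre in the frame of white_mat_middle below 0.114 m); the robot touches nothing.
It fails at once if the green bottle is tipped over (more than 0.6 rad) (angle between green_bottle_centre's own z axis and vertical above 0.6 rad).
It fails at once if the pink bottle is tipped over (more than 0.6 rad) (angle between pink_bottle_centre's own z axis and vertical above 0.6 rad).
It fails at once if the blue bottle is tipped over (more than 0.6 rad) (angle between blue_bottle_centre's own z axis and vertical above 0.6 rad).
It fails at once if the white bottle is tipped over (more than 0.6 rad) (angle between white_bottle_centre's own z axis and vertical above 0.6 rad).
It fails at once if the cream tube is shifted by more than 25 mm (distance of cream_tube_centre from where it was at the start of the episode above 0.025 m).
It also fails if it takes over 144 s, if anything falls off the work surface, if the arm or the gripper's body presses on something with over 40 N, if the wrist force passes 120 N, or if a joint passes its speed limit or range.

## Robot

A 6-joint arm with a two-finger parallel gripper is mounted at the origin on a cart in front of the work surface, level with it; the furniture and walls round the work are solid. World frame = base frame: x ahead of the robot, y to its left, z up, the work surface at z = 0. Lengths are in m, angles in rad, forces in N, time in s.
With the tool pointing down it reaches from about 0.35 to 0.85 m from the base axis. Payload 8.1 kg.
Tool frame: the origin (TCP) lies midway between the tips of the shut fingers; the grasp point (between the pads) lies 19 mm behind it; z points along the fingers, y is the line along which they close (so a half turn about z gives the same grasp; the last joint's range is limited). The gripper opens to 93 mm and grips with 3 to 60 N. Pads are 15 mm wide; open, the fingers measure 128 mm over their backs; the gripper's body (75 mm by 188 mm) begins 65 mm behind the grasp point.
Start: joints at [-1.343, 0.13, 1.488, -0, 1.523, -0.085], TCP at [0.185, -0.571, 0.189] pointing down, gripper open.
Joint ranges: [-2.96, 2.96], [-0.89, 2.26], [0.02, 2.5], [-1.34, 4.48], [0, 2.73], [-2.66, 2.66]. Speed limits (rad/s): [2.39, 2.39, 2.79, 3.14, 3.14, 3.14].

## Interface

Orientations are given as a unit quaternion [x, y, z, w].
In Python, from station import * gives the robot as it stands. The module is installed in compiled form; this text tells all that it offers.
- The arm moves only by the shell command python3 -m jog 'ROWS' [FORCE]. ROWS is JSON, a list of rows, each an object with "xyz": the shift along the world's x, y, z in m, a list of three; "spin": the turn about the world's z in rad; "claw": the closure in counts, from 0 (fully open) to 255 (shut). In form: [{"xyz": [x, y, z], "spin": spin, "claw": claw}, ...]. A call has 1 to 12 rows; each row shifts and turns the commanded pose from where the row before left it; what a row does not reach is not made up. A row lasts 1/12 s, in which the tool goes at most 41.7 mm and 7.16 degrees, less where a joint would pass 70% of its speed; a pose out of reach is approached as far as the arm can. A call with a gripper value outside its range is refused whole. The fingers move at their own pace and stop on an object; FORCE is the grip in N (left out, the last holds). Time passes only in rows, so rows that do not move let the fingers close. It gives the time, the measured TCP pose, the force, the opening and the grip force at its end, in the units of the state.
- get_state(): the state, without advancing time (a new reading comes with each control period).
- camera(name): name is "scene" or "top" or "wrist"; returns the picture (384x512x3 uint8, blue, green, red); there is no depth.
- calibration(name): a dict with "mtx" (3x3 intrinsics, pixels), "k1" (the pictures are not rectified: a ray, as slopes to the right and down, at radius r is drawn at 1 + k1 r^2 times it, then the intrinsics apply), "R" (3x3) and "t" (3): a world point X has camera coordinates R X + t. Camera axes: x right, y down, z forward; pixel columns grow to the right and rows downward; lengths in m; the calibration is good to about 2 mm. A picture is of the moment at which its call begins: read the wrist's pose just before it. calibration takes no time and is no camera call; for the wrist camera it gives the pose at the moment of the call.
- close_job(): hands the job in; it is judged then, once.
The state is a dict: "t": time; "q": joint angles; "qd": joint speeds; "tau": joint torques, N m; "position": TCP position; "tcp_rot": TCP orientation; "wrist_force": force on the tool from outside, world axes, zero at the start; "moment": the same for the moment, N m; "gripper_width": finger opening in m; "gripper_force": force on a finger pad.
Only numpy, scipy, OpenCV 4.12 (cv2) and the standard library are available. Lean on these libraries where they do the work, as an engineer would, in place of code of your own. Each camera call takes 0.05 s, during which the arm holds its last target. There are 200 camera calls.

## Working session

There is one attempt and no reset: what is moved stays moved. The work goes in short steps, Python scripts to look and compute and a shell command to move; the robot and the scene stay as the last step left them, time stands still between calls to the robot, and variables do not carry over. Pictures are saved under pics/ and viewed, at most 14 in all, crops included, and the job is handed in when it is done.

```bash
mkdir -p pics; python3 - <<'E'
from station import *
import cv2,numpy as np
s=get_state(); print(s['t'],s['position'],s['tcp_rot'],s['gripper_width'])
for n in ("scene","top"):
    cv2.imwrite(f"pics/{n}0.png",camera(n)); c=calibration(n); print(n,c['mtx'],c['k1'],(-np.array(c['R']).T@c['t']),c['R'])
E
```

```text
0.0 [ 0.184505   -0.57027131  0.18808305] [ 9.87794566e-01  1.55759576e-01 -7.90811740e-05 -9.18119623e-04] 0.09282191647235495
scene [[404.66661938   0.         256.47908095]
 [  0.         404.66661938 188.48363231]
 [  0.           0.           1.        ]] -0.023670619409435892 [-0.02367437  0.61848123  0.90405402] [[-0.69143628 -0.72228713 -0.01473657]
 [-0.47166575  0.46678273 -0.74809445]
 [ 0.54721777 -0.51030891 -0.66342862]]
top [[404.35718956   0.         262.53667149]
 [  0.         404.35718956 190.37730255]
 [  0.           0.           1.        ]] -0.09968439490726612 [0.2291503  0.20302225 1.04034658] [[-0.3999084  -0.91650459 -0.00962302]
 [-0.82950229  0.36637181 -0.42154198]
 [ 0.38987076 -0.16059586 -0.90675783]]
```

View pics/top0.png

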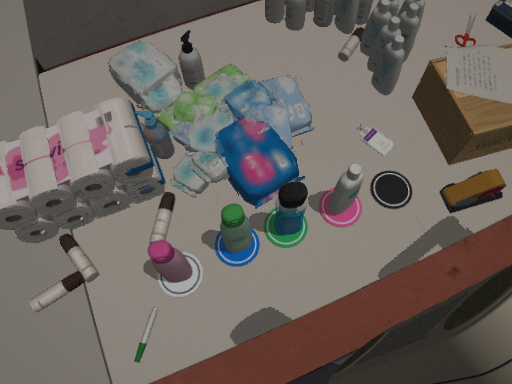

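View pics/scene0.png

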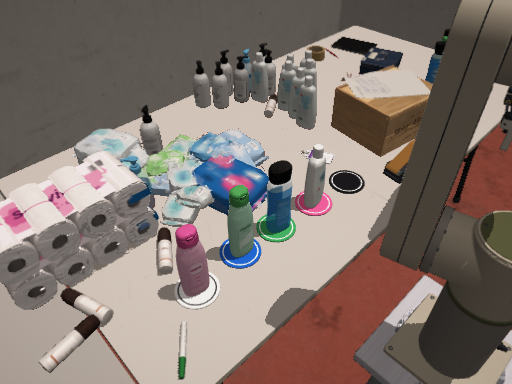

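The top view shows, left to right, these mats and bottles:

| Mat | Pixel | Bottle on it |
|---|---|---|
| white | (179,274) | pink |
| blue | (237,245) | green |
| green | (286,226) | blue |
| pink | (341,207) | white |
| spare | (391,189) | none |

The tube is at (161,220). I'll zoom in for the mat details.

```bash
python3 - <<'E'
import cv2
a=cv2.imread("pics/top0.png")[155:305,140:420]
cv2.imwrite("pics/crop0.png",cv2.resize(a,(784,420),interpolation=cv2.INTER_CUBIC))
E
```

```text
(no output)
```

View pics/crop0.png

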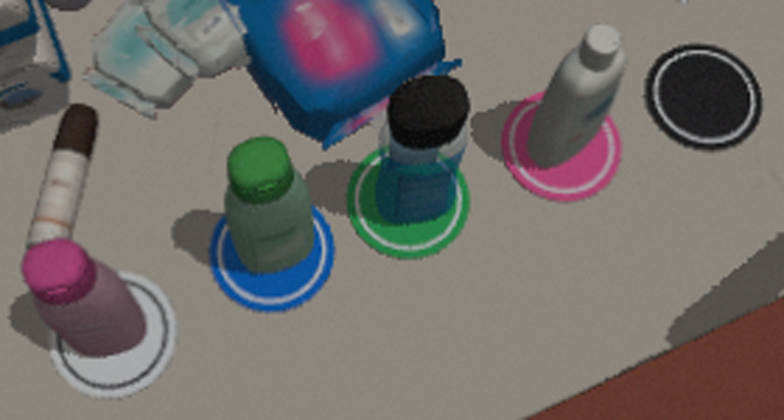

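```bash
cat > h.py <<'E'
from station import *
import cv2,numpy as np
from scipy.optimize import least_squares
def cast(c,uv,z):
    uv=np.atleast_2d(uv).astype(float); K=np.array(c['mtx']); R=np.array(c['R']); t=np.array(c['t'])
    d=(uv-K[:2,2])/[K[0,0],K[1,1]]; s=d.copy()
    for _ in range(10): s=d/(1+c['k1']*(s**2).sum(1,keepdims=True))
    r=np.c_[s,np.ones(len(s))]@R; o=-R.T@t
    return (o+r*((z-o[2])/r[:,2])[:,None])[:,:2]
def proj(c,X):
    p=np.array(c['R'])@X+c['t']; s=p[:2]/p[2]; return (s*(1+c['k1']*(s@s)))@np.diag(np.diag(c['mtx'])[:2])+np.array(c['mtx'])[:2,2]
def colmask(im,n):
    h,s,v=[x.astype(int) for x in cv2.split(cv2.cvtColor(im,cv2.COLOR_BGR2HSV))]
    return {'green':(abs(h-68)<14)&(s>130),'blue':(abs(h-107)<9)&(s>150),'pink':(abs(h-167)<9)&(s>110),
     'white':(s<25)&(v>150),'spare':(v<60)}[n].astype(np.uint8)
def mat(c,im,n,g,R=.06):
    m=colmask(im,n); cs,_=cv2.findContours(m,cv2.RETR_EXTERNAL,cv2.CHAIN_APPROX_NONE)
    P=cast(c,np.vstack([x[:,0] for x in cs]),.004); 
    P=P[abs(np.linalg.norm(P-g,axis=1)-R)<.02]
    for w in (.02,.01,.005):
        f=least_squares(lambda q:np.linalg.norm(P-q,axis=1)-R,g,loss='soft_l1',f_scale=.002); g=f.x
        P=P[abs(np.linalg.norm(P-g,axis=1)-R)<w]
    return g,len(P),np.abs(f.fun).mean()
E
python3 - <<'E'
from h import *
im=cv2.imread("pics/top0.png"); c=calibration("top"); sc=calibration("scene"); si=cv2.imread("pics/scene0.png")
seed=dict(white=(179,274),blue=(237,245),green=(286,226),pink=(341,207),spare=(391,189))
sseed=dict(white=(198,290),blue=(241,251),green=(277,228),pink=(314,202),spare=(347,181))
for n in seed: print(n,cast(c,seed[n],.004)[0],mat(c,im,n,cast(c,seed[n],.004)[0]),mat(sc,si,n,cast(sc,sseed[n],.004)[0]))
caps=dict(pink=((161.4,248.6),(187,231),.232),green=((232.1,210.4),(238,190),.238),blue=((293.6,187.9),(280,167),.238),white=((355,170),(319,150),.22))
for n,(a,b,z) in caps.items(): print(n,cast(c,a,z)[0],cast(sc,b,z)[0])
print('tube',cast(c,[(161,220)],.02))
w=calibration('wrist'); s=get_state(); print(s['position'],-np.array(w['R']).T@w['t'],w['R'],w['mtx'])
E
```

```text
white [0.54251709 0.31455141] (array([0.54776332, 0.31499466]), 142, np.float64(0.0036468316050891595)) (array([0.54368765, 0.31145481]), 79, np.float64(0.0013251865483370985))
blue [0.55502383 0.14601563] (array([0.56322703, 0.14460016]), 135, np.float64(0.00411285032398589)) (array([0.56099899, 0.14205298]), 118, np.float64(0.003858023647007946))
green [0.55117296 0.00384495] (array([0.55641862, 0.003138  ]), 135, np.float64(0.003536752433489038)) (array([0.55525196, 0.00148228]), 104, np.float64(0.0033093814170628965))
pink [ 0.53996282 -0.15960152] (array([ 0.54651653, -0.16082111]), 133, np.float64(0.0037057834884026263)) (array([ 0.5453622 , -0.16050724]), 89, np.float64(0.0035766311909669803))
spare [ 0.53074271 -0.31726407] (array([ 0.53121233, -0.31710826]), 109, np.float64(0.0021648051780410573)) (array([ 0.532057  , -0.31805093]), 106, np.float64(0.003310329863337718))
pink [0.53915493 0.30666043] [0.53649422 0.31216727]
green [0.5571172 0.1394901] [0.553781   0.14255269]
blue [ 0.55208443 -0.00382635] [0.5437386  0.00306236]
white [ 0.54334003 -0.15733218] [ 0.5346048  -0.14831015]
tube [[0.69796909 0.31010913]]
[ 0.18451704 -0.57034729  0.18821142] [ 0.25155264 -0.54932817  0.38279763] [[ 0.30747373 -0.95155556 -0.00138751]
 [-0.92019675 -0.29771147  0.25417674]
 [-0.24227637 -0.07687589 -0.96715679]] [[344.59813747   0.         258.32249328]
 [  0.         344.59813747 188.98461198]
 [  0.           0.           1.        ]]
```

```bash
python3 -m jog '[{"xyz":[0,0,0.03],"spin":0,"claw":0},{"xyz":[0,0,0.03],"spin":0,"claw":0},{"xyz":[0.01,0.02,0.03],"spin":-0.03,"claw":0},{"xyz":[0.02,0.025,0.02],"spin":-0.03,"claw":0},{"xyz":[0.02,0.03,0.02],"spin":-0.03,"claw":0},{"xyz":[0.02,0.03,0.01],"spin":-0.03,"claw":0},{"xyz":[0.02,0.03,0],"spin":-0.03,"claw":0},{"xyz":[0.02,0.03,0],"spin":-0.03,"claw":0},{"xyz":[0.02,0.03,0],"spin":-0.03,"claw":0},{"xyz":[0.02,0.03,0],"spin":-0.03,"claw":0},{"xyz":[0.02,0.03,0],"spin":-0.03,"claw":0},{"xyz":[0.02,0.03,0],"spin":-0.03,"claw":0}]'
python3 -m jog '[{"xyz":[0.02,0.03,0],"spin":0,"claw":0},{"xyz":[0.02,0.03,0],"spin":0,"claw":0},{"xyz":[0.02,0.03,0],"spin":0,"claw":0},{"xyz":[0.02,0.03,0],"spin":0,"claw":0},{"xyz":[0.01,0.015,0],"spin":0,"claw":0},{"xyz":[0,0,0],"spin":0,"claw":0}]'
python3 - <<'E'
from h import *
c=calibration('wrist'); im=camera('wrist'); cv2.imwrite('pics/w1.png',im); np.save('w1.npy',c)
print(proj(c,np.array([.546,-.16,.22])),proj(c,np.array([.546,-.16,.19])),proj(c,np.array([.5315,-.3175,.004])))
E
```

```text
t: 1.1
position: [0.3751, -0.2842, 0.3288]
tcp_rot: [1.0, 0.006, -0.0, -0.0]
wrist_force: [1.0, -0.5, -0.3]
gripper_width: 0.0933
gripper_force: 0.0
t: 1.6
position: [0.466, -0.1476, 0.3285]
tcp_rot: [1.0, 0.009, -0.0, -0.001]
wrist_force: [-0.2, -0.4, 0.7]
gripper_width: 0.0929
gripper_force: 0.0
[274.34542644  86.93663325] [272.92308721  87.97510302] [374.84237206 104.06395534]
```

View pics/w1.png

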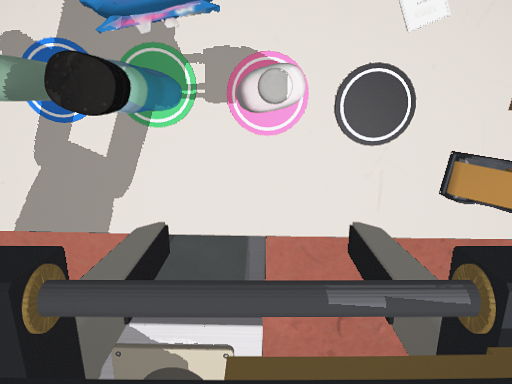

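Wrist view: the white bottle is at (272,88) on the pink mat, its wide side almost along image-right. The spare mat is at (375,104), green at (153,84) and blue at (57,80). Next I'll measure the bottle's heading and refine the mats.

```bash
cat >> h.py <<'E'
def mat2(c,im,n,g,R=.06):
    "outer edge of a mat: hull points of its colour near g, circle of radius R"
    m=colmask(im,n); u=cast(c,np.argwhere(m)[:,::-1],.004); k=np.argwhere(m)[:,::-1][np.linalg.norm(u-g,axis=1)<.07]
    if len(k)<50: return None
    mm=np.zeros_like(m); mm[k[:,1],k[:,0]]=1; mm=cv2.morphologyEx(mm,cv2.MORPH_OPEN,np.ones((3,3)))
    h=cv2.convexHull(np.argwhere(mm)[:,::-1].astype(np.int32))[:,0]
    P=cast(c,h,.004); f=least_squares(lambda q:np.linalg.norm(P-q[:2],axis=1)-q[2],[*g,R],loss='soft_l1',f_scale=.001)
    return f.x.round(4),len(P),np.abs(f.fun).mean().round(4)
def body(c,m,z,g,r=.06):
    "centre, heading of long side (world) of blob m near g cast at height z"
    u=np.argwhere(m)[:,::-1]; P=cast(c,u,z); k=u[np.linalg.norm(P-g,axis=1)<r]
    mm=np.zeros(m.shape,np.uint8); mm[k[:,1],k[:,0]]=1
    mm=cv2.morphologyEx(mm,cv2.MORPH_OPEN,np.ones((7,7))); 
    n,l,st,_=cv2.connectedComponentsWithStats(mm); l=(l==1+np.argmax(st[1:,4]))
    P=cast(c,np.argwhere(l)[:,::-1],z); h=cv2.minAreaRect((P*1000).astype(np.float32)); b=cv2.boxPoints(h)
    e=max((b[1]-b[0],b[2]-b[1]),key=np.linalg.norm)
    w,v=np.linalg.eigh(np.cov(P.T)); 
    return dict(rect=np.round(h[0],1),size=np.round(h[1],1),ang=np.arctan2(e[1],e[0])%np.pi,pca=np.arctan2(v[1,1],v[0,1])%np.pi,mean=P.mean(0).round(4))
E
python3 - <<'E'
from h import *
c=np.load('w1.npy',allow_pickle=True).item(); im=cv2.imread('pics/w1.png')
G=dict(white=(.545,.313),blue=(.562,.143),green=(.556,.002),pink=(.546,-.16),spare=(.5315,-.3175))
for n in ('spare','pink','green','blue'): print(n,mat2(c,im,n,G[n]))
hsv=cv2.cvtColor(im,cv2.COLOR_BGR2HSV); 
print(hsv[88,250],hsv[88,275],hsv[120,270])
m=(hsv[...,1]<70).astype(np.uint8); print(body(c,m,.17,(.546,-.16),.05)); print(cast(c,(275,86),.22)); s=get_state(); print(s['q'],s['t'],s['position'])
ti=cv2.imread('pics/top0.png');tc=calibration('top')
for n in G: print(n,mat2(tc,ti,n,G[n]))
E
```

```text
spare None
pink (array([ 0.5503, -0.1481,  0.0468]), 17, np.float64(0.0019))
green (array([0.5522, 0.0033, 0.0584]), 31, np.float64(0.0002))
blue (array([0.5572, 0.1438, 0.0589]), 27, np.float64(0.0004))
[176   9 232] [ 15   5 187] [158  99 245]
{'rect': array([ 555.5, -164.2]), 'size': array([99.2, 78.4]), 'ang': np.float32(1.1601671), 'pca': np.float64(1.149885935082849), 'mean': array([ 0.5556, -0.1669])}
[[ 0.546771  -0.1605314]]
[-4.15753202e-01 -1.85030787e-01  1.54673799e+00  1.93804413e-05
  1.78108934e+00  1.13876492e+00] 1.65 [ 0.46504053 -0.14933382  0.32855325]
white (array([0.5381, 0.3164, 0.0492]), 13, np.float64(0.0036))
blue (array([0.5585, 0.1443, 0.0472]), 13, np.float64(0.0024))
green (array([0.5528, 0.0057, 0.0453]), 13, np.float64(0.0008))
pink (array([ 0.5374, -0.1476,  0.0505]), 9, np.float64(0.0024))
spare (array([ 0.5318, -0.3183,  0.0461]), 21, np.float64(0.0003))
```

```bash
sed -i "s/(s>110),/(s>60),/; s/(v<60)}/(v<95)}/" h.py; python3 - <<'E'
from h import *
c=np.load('w1.npy',allow_pickle=True).item(); im=cv2.imread('pics/w1.png')
for n,g in dict(spare=(.5315,-.3175),pink=(.546,-.16)).items(): print(n,mat2(c,im,n,g),cast(c,(375.5,104),.004))
hsv=cv2.cvtColor(im,cv2.COLOR_BGR2HSV); m=(hsv[...,1]<45).astype(np.uint8)
for r in (.03,.035,.038): print(body(c,m,.15,(.546,-.16),r))
a=im[45:140,220:325]; cv2.imwrite('pics/c1.png',cv2.resize(a,None,fx=5,fy=5,interpolation=cv2.INTER_CUBIC))
E
```

```text
spare (array([ 0.5305, -0.3174,  0.0589]), 37, np.float64(0.0004)) [[ 0.53161092 -0.31845984]]
pink (array([ 0.5476, -0.1496,  0.0499]), 16, np.float64(0.0017)) [[ 0.53161092 -0.31845984]]
{'rect': array([ 547.3, -159.7]), 'size': array([44.9, 59.6]), 'ang': np.float32(1.8284584), 'pca': np.float64(1.8348547466242087), 'mean': array([ 0.5474, -0.16  ])}
{'rect': array([ 547.3, -159.7]), 'size': array([44.9, 69.7]), 'ang': np.float32(1.8283474), 'pca': np.float64(1.8439855937067495), 'mean': array([ 0.5474, -0.1601])}
{'rect': array([ 547.1, -158.8]), 'size': array([44.9, 71.9]), 'ang': np.float32(1.8284585), 'pca': np.float64(1.8464768122794384), 'mean': array([ 0.5474, -0.1598])}
```

View pics/c1.png

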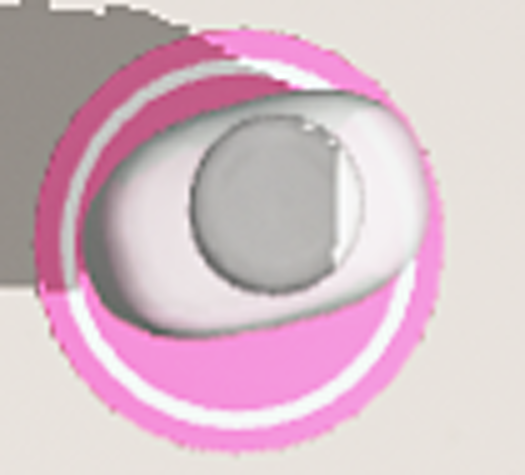

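Crop: the white bottle's centre is about (0.547,-0.160). Its thickness axis heads 0.26 rad and its cap is round. I'll turn by +1.815, centre, check and descend.

```bash
python3 -m jog '[{"xyz":[0.01,-0.001,0],"spin":0.121,"claw":0},{"xyz":[0.01,-0.001,0],"spin":0.121,"claw":0},{"xyz":[0.01,-0.001,0],"spin":0.121,"claw":0},{"xyz":[0.01,-0.001,0],"spin":0.121,"claw":0},{"xyz":[0.01,-0.001,0],"spin":0.121,"claw":0},{"xyz":[0.01,-0.001,0],"spin":0.121,"claw":0},{"xyz":[0.01,-0.001,0],"spin":0.121,"claw":0},{"xyz":[0.0125,-0.001,0],"spin":0.121,"claw":0},{"xyz":[0,-0.001,0],"spin":0.121,"claw":0},{"xyz":[0,-0.001,0],"spin":0.121,"claw":0},{"xyz":[0,0,0],"spin":0.121,"claw":0},{"xyz":[0,0,0],"spin":0.121,"claw":0}]'
python3 -m jog '[{"xyz":[0,0,0],"spin":0.121,"claw":0},{"xyz":[0,0,0],"spin":0.121,"claw":0},{"xyz":[0,0,0],"spin":0.121,"claw":0},{"xyz":[0,0,0],"spin":0,"claw":0},{"xyz":[0,0,0],"spin":0,"claw":0}]'
python3 - <<'E'
from h import *
s=get_state(); q=s['tcp_rot']; print(s['position'],2*np.arctan2(q[1],q[0])-np.pi/2,s['q'][5])
E
```

```text
t: 2.65
position: [0.5464, -0.1626, 0.3287]
tcp_rot: [0.742, 0.67, -0.0, -0.0]
wrist_force: [0.1, 0.7, 0.2]
gripper_width: 0.0931
gripper_force: 0.0
t: 3.07
position: [0.5466, -0.162, 0.3289]
tcp_rot: [0.613, 0.79, -0.0, -0.0]
wrist_force: [-0.1, 0.1, 0.3]
gripper_width: 0.0928
gripper_force: 0.0
[ 0.54656196 -0.16204038  0.32894054] 0.2517752986778612 -0.6297720610538593
```

```bash
python3 -m jog '[{"xyz":[0,0.002,-0.03],"spin":0,"claw":0},{"xyz":[0,0,-0.03],"spin":0,"claw":0},{"xyz":[0,0,-0.03],"spin":0,"claw":0},{"xyz":[0,0,-0.03],"spin":0,"claw":0},{"xyz":[0,0,-0.025],"spin":0,"claw":0},{"xyz":[0,0,-0.02],"spin":0,"claw":0},{"xyz":[0,0,-0.013],"spin":0,"claw":0},{"xyz":[0,0,0],"spin":0,"claw":0},{"xyz":[0,0,0],"spin":0,"claw":0}]' 25
python3 -m jog '[{"xyz":[0,0,0],"spin":0,"claw":90},{"xyz":[0,0,0],"spin":0,"claw":140},{"xyz":[0,0,0],"spin":0,"claw":180},{"xyz":[0,0,0],"spin":0,"claw":255},{"xyz":[0,0,0],"spin":0,"claw":255},{"xyz":[0,0,0],"spin":0,"claw":255},{"xyz":[0,0,0],"spin":0,"claw":255},{"xyz":[0,0,0],"spin":0,"claw":255}]' 25
```

```text
t: 3.82
position: [0.5468, -0.1591, 0.1511]
tcp_rot: [0.612, 0.791, -0.0, -0.0]
wrist_force: [-0.6, -0.0, 1.1]
gripper_width: 0.0926
gripper_force: 0.0
t: 4.48
position: [0.5471, -0.1588, 0.1511]
tcp_rot: [0.611, 0.792, 0.0, -0.0]
wrist_force: [1.0, 1.0, -0.4]
gripper_width: 0.0437
gripper_force: 0.0
```

```bash
python3 -m jog '[{"xyz":[0,0,0],"spin":0,"claw":255},{"xyz":[0,0,0],"spin":0,"claw":255},{"xyz":[0,0,0],"spin":0,"claw":255},{"xyz":[0,0,0],"spin":0,"claw":255},{"xyz":[0,0,0.01],"spin":0,"claw":255},{"xyz":[0,0,0.02],"spin":0,"claw":255},{"xyz":[0,0,0.02],"spin":0,"claw":255},{"xyz":[0,0,0],"spin":0,"claw":255}]' 25
```

```text
t: 5.15
position: [0.549, -0.1595, 0.2057]
tcp_rot: [0.611, 0.792, 0.001, 0.003]
wrist_force: [1.5, -0.8, -2.7]
gripper_width: 0.0388
gripper_force: 25.0
```

```bash
python3 -m jog '[{"xyz":[-0.002,-0.01,0],"spin":0,"claw":255},{"xyz":[-0.002,-0.02,0],"spin":0,"claw":255},{"xyz":[-0.002,-0.03,0],"spin":0,"claw":255},{"xyz":[-0.002,-0.03,0],"spin":0,"claw":255},{"xyz":[-0.002,-0.03,0],"spin":0,"claw":255},{"xyz":[-0.002,-0.02,0],"spin":0,"claw":255},{"xyz":[-0.002,-0.012,0],"spin":0,"claw":255},{"xyz":[-0.002,-0.006,0],"spin":0,"claw":255},{"xyz":[0,0,0],"spin":0,"claw":255},{"xyz":[0,0,0],"spin":0,"claw":255},{"xyz":[0,0,0],"spin":0,"claw":255}]'
python3 - <<'E'
from h import *
s=get_state(); print(s['position'],s['wrist_force'])
c=calibration('wrist'); im=camera('wrist'); cv2.imwrite('pics/w2.png',im)
for n,g in dict(pink=(.546,-.16),spare=(.5315,-.3175)).items(): print(n,mat2(c,im,n,g))
E
```

```text
t: 6.07
position: [0.5313, -0.3156, 0.2008]
tcp_rot: [0.61, 0.792, 0.0, -0.0]
wrist_force: [0.5, -0.7, -4.3]
gripper_width: 0.039
gripper_force: 25.0
[ 0.53133097 -0.31557293  0.20083895] [ 0.50903054 -0.74415242 -4.29328777]
pink (array([ 0.5432, -0.16  ,  0.0591]), 32, np.float64(0.0004))
spare (array([ 0.5303, -0.3175,  0.0588]), 36, np.float64(0.0002))
```

View pics/w2.png

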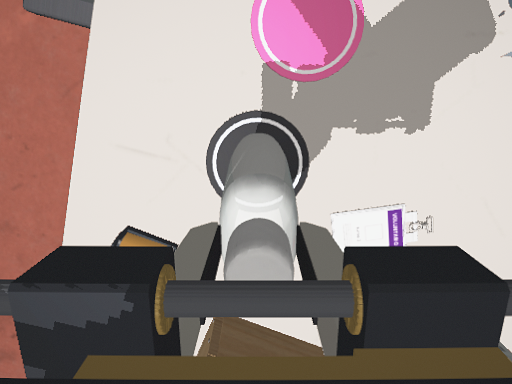

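Wrist view: the white bottle hangs straight in the grip. The spare mat below it is at about (257,160) and the emptied pink mat at (306,25). Lowering and releasing.

```bash
python3 -m jog '[{"xyz":[0,-0.002,-0.015],"spin":0,"claw":255},{"xyz":[0,0,-0.015],"spin":0,"claw":255},{"xyz":[0,0,-0.01],"spin":0,"claw":255},{"xyz":[0,0,-0.006],"spin":0,"claw":255},{"xyz":[0,0,-0.003],"spin":0,"claw":255},{"xyz":[0,0,-0.001],"spin":0,"claw":255},{"xyz":[0,0,0],"spin":0,"claw":255},{"xyz":[0,0,0],"spin":0,"claw":255}]'
python3 -m jog '[{"xyz":[0,0,0],"spin":0,"claw":130},{"xyz":[0,0,0],"spin":0,"claw":100},{"xyz":[0,0,0],"spin":0,"claw":50},{"xyz":[0,0,0],"spin":0,"claw":0},{"xyz":[0,0,0],"spin":0,"claw":0},{"xyz":[0,0,0],"spin":0,"claw":0},{"xyz":[0,0,0],"spin":0,"claw":0},{"xyz":[0,0,0],"spin":0,"claw":0}]'
```

```text
t: 6.78
position: [0.5315, -0.3191, 0.1519]
tcp_rot: [0.611, 0.792, 0.0, 0.001]
wrist_force: [1.2, 0.2, -5.0]
gripper_width: 0.0383
gripper_force: 25.0
t: 7.45
position: [0.5312, -0.3189, 0.1511]
tcp_rot: [0.611, 0.792, 0.0, 0.0]
wrist_force: [-0.3, -0.7, -0.3]
gripper_width: 0.0877
gripper_force: 0.0
```

```bash
python3 -m jog '[{"xyz":[0,0,0.02],"spin":0,"claw":0},{"xyz":[0,0,0.03],"spin":0,"claw":0},{"xyz":[0,0,0.03],"spin":0,"claw":0},{"xyz":[0,0,0.03],"spin":0,"claw":0},{"xyz":[0,0,0.03],"spin":0,"claw":0},{"xyz":[0,0,0.03],"spin":0,"claw":0},{"xyz":[0,0,0.01],"spin":0,"claw":0},{"xyz":[-0.011,0.03,0],"spin":-0.1,"claw":0},{"xyz":[-0.011,0.03,0],"spin":-0.1,"claw":0},{"xyz":[-0.011,0.03,0],"spin":-0.1,"claw":0},{"xyz":[-0.011,0.03,0],"spin":-0.1,"claw":0},{"xyz":[-0.011,0.03,0],"spin":-0.1,"claw":0}]'
python3 -m jog '[{"xyz":[-0.011,0.035,0],"spin":-0.1,"claw":0},{"xyz":[0,0.035,0],"spin":-0.1,"claw":0},{"xyz":[0,0.035,0],"spin":-0.1,"claw":0},{"xyz":[0,0.035,0],"spin":-0.1,"claw":0},{"xyz":[0,0.035,0],"spin":-0.1,"claw":0},{"xyz":[0,0.035,0],"spin":-0.1,"claw":0},{"xyz":[0,0.035,0],"spin":-0.1,"claw":0},{"xyz":[0,0.035,0],"spin":-0.1,"claw":0},{"xyz":[0,0.035,0],"spin":-0.1,"claw":0},{"xyz":[0,0.035,0],"spin":-0.1,"claw":0},{"xyz":[0,0.035,0],"spin":-0.1,"claw":0},{"xyz":[0,0.035,0],"spin":-0.1,"claw":0}]'
python3 -m jog '[{"xyz":[0,0.035,0],"spin":-0.1,"claw":0},{"xyz":[0,0.025,0],"spin":-0.015,"claw":0},{"xyz":[0,0,0],"spin":0,"claw":0},{"xyz":[0,0,0],"spin":0,"claw":0}]'
python3 - <<'E'
from h import *
s=get_state(); q=s['tcp_rot']; print(s['position'],2*np.arctan2(q[1],q[0])-np.pi/2,s['q'][5])
c=calibration('wrist'); im=camera('wrist'); cv2.imwrite('pics/w3.png',im); np.save('w3.npy',c)
G=dict(white=(.545,.313),blue=(.562,.143),green=(.556,.002))
for n in G: print(n,mat2(c,im,n,G[n]))
E
```

```text
t: 8.45
position: [0.4753, -0.1676, 0.3301]
tcp_rot: [0.789, 0.614, -0.0, -0.0]
wrist_force: [0.3, 0.8, 0.5]
gripper_width: 0.0928
gripper_force: 0.0
t: 9.45
position: [0.4646, 0.2529, 0.3304]
tcp_rot: [0.998, 0.061, -0.0, 0.0]
wrist_force: [0.4, -0.3, 0.7]
gripper_width: 0.093
gripper_force: 0.0
t: 9.78
position: [0.4646, 0.3121, 0.3298]
tcp_rot: [1.0, 0.008, -0.001, 0.001]
wrist_force: [0.2, -0.3, 0.3]
gripper_width: 0.0932
gripper_force: 0.0
[0.46457267 0.31210466 0.32984356] -1.5551213834659208 2.055150540530903
white (array([0.545 , 0.3124, 0.0695]), 42, np.float64(0.001))
blue (array([0.5572, 0.1462, 0.0588]), 35, np.float64(0.0002))
green (array([0.552 , 0.0058, 0.0587]), 23, np.float64(0.0003))
```

View pics/w3.png

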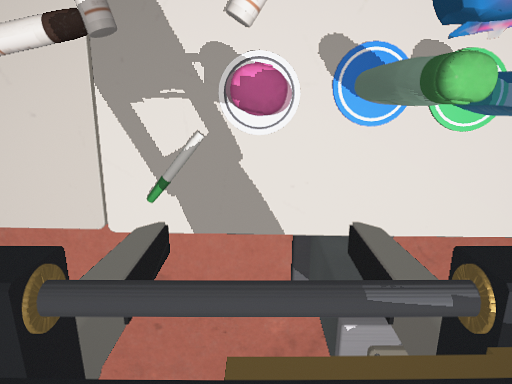

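Wrist view: the pink bottle is at (260,89) on the white mat, its wide side almost horizontal. The tube is above it, at (245,10).

```bash
python3 - <<'E'
from h import *
c=np.load('w3.npy',allow_pickle=True).item(); im=cv2.imread('pics/w3.png')
hsv=cv2.cvtColor(im,cv2.COLOR_BGR2HSV); print(hsv[80,260],hsv[105,260],hsv[92,235],hsv[58,260],hsv[40,340],hsv[92,223],hsv[180,300])
m=((hsv[...,1]>60)&(hsv[...,0]>140)).astype(np.uint8)
for z in (.15,.18): print(body(c,m,z,(.545,.312),.05))
print('white mat by eye',cast(c,(259.3,91.8),.004))
a=im[40:145,205:315]; cv2.imwrite('pics/c3.png',cv2.resize(a,None,fx=5,fy=5,interpolation=cv2.INTER_CUBIC))
E
```

```text
[165 138 170] [165 133 155] [165 133 151] [120  13 160] [ 15  18 145] [170   5 162] [ 16  12 231]
{'rect': array([544.3, 312.6]), 'size': array([51.4, 59.8]), 'ang': np.float32(1.5862932), 'pca': np.float64(1.381718740075695), 'mean': array([0.5443, 0.3127])}
{'rect': array([543.6, 312.6]), 'size': array([47.3, 55. ]), 'ang': np.float32(1.5862722), 'pca': np.float64(1.3817187400756952), 'mean': array([0.5436, 0.3127])}
white mat by eye [[0.54388058 0.31108301]]
```

View pics/c3.png

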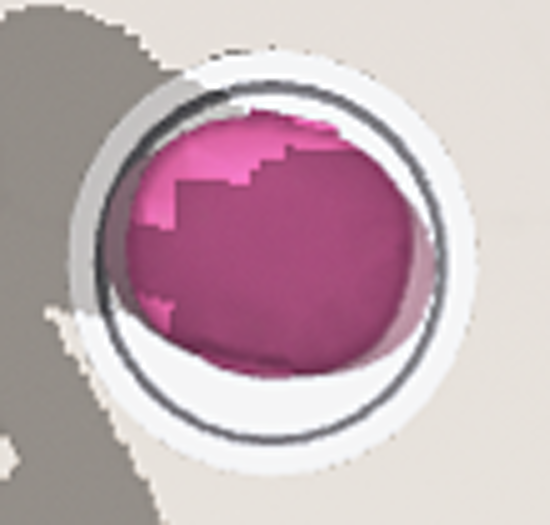

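The cap hides most of the pink body. The body shows at both ends of a long axis about 11° off +y, heading 1.38, so the thickness axis is -0.19. The bottle's centre is about (0.5437,0.3125) and the white mat's is (0.5435,0.311).

```bash
python3 -m jog '[{"xyz":[0.01,0,0],"spin":0.124,"claw":0},{"xyz":[0.01,0,0],"spin":0.124,"claw":0},{"xyz":[0.01,0,0],"spin":0.124,"claw":0},{"xyz":[0.01,0,0],"spin":0.124,"claw":0},{"xyz":[0.01,0,0],"spin":0.124,"claw":0},{"xyz":[0.01,0,0],"spin":0.124,"claw":0},{"xyz":[0.01,0,0],"spin":0.124,"claw":0},{"xyz":[0.009,0,0],"spin":0.124,"claw":0},{"xyz":[0,0,0],"spin":0.124,"claw":0},{"xyz":[0,0,0],"spin":0.124,"claw":0},{"xyz":[0,0,0],"spin":0.124,"claw":0},{"xyz":[0,0,0],"spin":0,"claw":0}]'
python3 -m jog '[{"xyz":[0,0,-0.03],"spin":0,"claw":0},{"xyz":[0,0,-0.03],"spin":0,"claw":0},{"xyz":[0,0,-0.03],"spin":0,"claw":0},{"xyz":[0,0,-0.03],"spin":0,"claw":0},{"xyz":[0,0,-0.025],"spin":0,"claw":0},{"xyz":[0,0,-0.02],"spin":0,"claw":0},{"xyz":[0,0,-0.01],"spin":0,"claw":0},{"xyz":[0,0,0],"spin":0,"claw":0},{"xyz":[0,0,0],"spin":0,"claw":0}]'
```

```text
t: 10.83
position: [0.5446, 0.3094, 0.3311]
tcp_rot: [0.771, 0.637, -0.0, 0.0]
wrist_force: [0.3, -0.7, -0.8]
gripper_width: 0.0929
gripper_force: 0.0
t: 11.58
position: [0.5443, 0.3106, 0.1566]
tcp_rot: [0.773, 0.634, -0.0, 0.0]
wrist_force: [0.3, -0.8, -0.6]
gripper_width: 0.0927
gripper_force: 0.0
```

```bash
python3 -m jog '[{"xyz":[0,0.001,-0.001],"spin":0,"claw":90},{"xyz":[0,0,0],"spin":0,"claw":140},{"xyz":[0,0,0],"spin":0,"claw":180},{"xyz":[0,0,0],"spin":0,"claw":255},{"xyz":[0,0,0],"spin":0,"claw":255},{"xyz":[0,0,0],"spin":0,"claw":255},{"xyz":[0,0,0],"spin":0,"claw":255},{"xyz":[0,0,0],"spin":0,"claw":255},{"xyz":[0,0,0],"spin":0,"claw":255},{"xyz":[0,0,0],"spin":0,"claw":255},{"xyz":[0,0,0],"spin":0,"claw":255},{"xyz":[0,0,0],"spin":0,"claw":255}]' 30
python3 -m jog '[{"xyz":[0,0,0.01],"spin":0,"claw":255},{"xyz":[0,0,0.02],"spin":0,"claw":255},{"xyz":[0,0,0.02],"spin":0,"claw":255},{"xyz":[0,0,0.01],"spin":0,"claw":255},{"xyz":[0,0,0],"spin":0,"claw":255},{"xyz":[0,0,0],"spin":0,"claw":255}]'
```

```text
t: 12.58
position: [0.5441, 0.3122, 0.1551]
tcp_rot: [0.772, 0.635, -0.0, -0.0]
wrist_force: [-0.9, -0.7, 1.1]
gripper_width: 0.0429
gripper_force: 30.0
t: 13.08
position: [0.5444, 0.3122, 0.2151]
tcp_rot: [0.772, 0.635, 0.0, 0.0]
wrist_force: [0.0, 0.3, -6.5]
gripper_width: 0.0428
gripper_force: 29.9
```

```bash
python3 -m jog '[{"xyz":[-0.01,0,0],"spin":0,"claw":255},{"xyz":[-0.025,0,0],"spin":0,"claw":255},{"xyz":[-0.03,0,0],"spin":0,"claw":255},{"xyz":[-0.03,0,0],"spin":0,"claw":255},{"xyz":[-0.02,-0.015,0],"spin":0,"claw":255},{"xyz":[0,-0.03,0],"spin":0,"claw":255},{"xyz":[0,-0.033,0],"spin":0,"claw":255},{"xyz":[0,-0.033,0],"spin":0,"claw":255},{"xyz":[0,-0.033,0],"spin":0,"claw":255},{"xyz":[0,-0.033,0],"spin":0,"claw":255},{"xyz":[0,-0.033,0],"spin":0,"claw":255},{"xyz":[0,-0.033,0],"spin":0,"claw":255}]'
python3 -m jog '[{"xyz":[0,-0.033,0],"spin":0,"claw":255},{"xyz":[0,-0.033,0],"spin":0,"claw":255},{"xyz":[0,-0.033,0],"spin":0,"claw":255},{"xyz":[0,-0.033,0],"spin":0,"claw":255},{"xyz":[0,-0.033,0],"spin":0,"claw":255},{"xyz":[0,-0.033,0],"spin":0,"claw":255},{"xyz":[0,-0.02,0],"spin":0,"claw":255},{"xyz":[0,-0.011,0],"spin":0,"claw":255},{"xyz":[0,0,0],"spin":0,"claw":255},{"xyz":[0,0,0],"spin":0,"claw":255}]'
python3 - <<'E'
from h import *
s=get_state(); print(s['position'])
c=calibration('wrist'); im=camera('wrist'); cv2.imwrite('pics/w4.png',im)
print(mat2(c,im,'pink',(.543,-.16)))
t=camera('top'); cv2.imwrite('pics/t4.png',t); tc=calibration('top'); print(mat2(tc,t,'pink',(.543,-.16)),mat2(tc,t,'white',(.5435,.311)))
E
```

```text
t: 14.08
position: [0.4278, 0.0676, 0.2133]
tcp_rot: [0.772, 0.635, -0.001, -0.001]
wrist_force: [1.3, 0.2, -6.0]
gripper_width: 0.0427
gripper_force: 29.9
t: 14.92
position: [0.4285, -0.1594, 0.2138]
tcp_rot: [0.773, 0.635, -0.0, -0.001]
wrist_force: [-0.9, 1.6, -6.7]
gripper_width: 0.0428
gripper_force: 30.0
[ 0.428463   -0.15941947  0.21382755]
(array([ 0.5428, -0.1588,  0.0592]), 30, np.float64(0.0002))
(array([ 0.5433, -0.1583,  0.0602]), 24, np.float64(0.0003)) (array([0.5432, 0.3117, 0.0607]), 25, np.float64(0.0004))
```

View pics/w4.png

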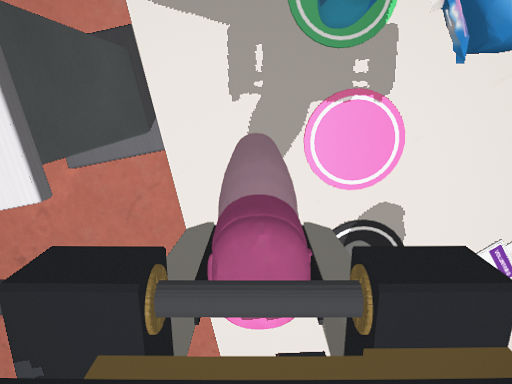

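Wrist view: the pink bottle hangs straight, the empty pink mat is at (355,139) and there is a clear way to it. Three views agree on the pink mat at (0.543,-0.1585) and the white mat at (0.543,0.3115). Placing.

```bash
python3 -m jog '[{"xyz":[0.01,0.001,0],"spin":0,"claw":255},{"xyz":[0.025,0,0],"spin":0,"claw":255},{"xyz":[0.03,0,0],"spin":0,"claw":255},{"xyz":[0.025,0,0],"spin":0,"claw":255},{"xyz":[0.015,0,0],"spin":0,"claw":255},{"xyz":[0.0095,0,0],"spin":0,"claw":255},{"xyz":[0,0,-0.01],"spin":0,"claw":255},{"xyz":[0,0,-0.015],"spin":0,"claw":255},{"xyz":[0,0,-0.015],"spin":0,"claw":255},{"xyz":[0,0,-0.008],"spin":0,"claw":255},{"xyz":[0,0,-0.005],"spin":0,"claw":255},{"xyz":[0,0,0],"spin":0,"claw":255}]'
python3 -m jog '[{"xyz":[0,0,-0.004],"spin":0,"claw":255},{"xyz":[0,0,-0.002],"spin":0,"claw":255},{"xyz":[0,0,0],"spin":0,"claw":255},{"xyz":[0,0,0],"spin":0,"claw":255}]'
```

```text
t: 16.02
position: [0.5424, -0.158, 0.1604]
tcp_rot: [0.772, 0.636, -0.001, -0.001]
wrist_force: [-0.3, -1.0, -6.1]
gripper_width: 0.0428
gripper_force: 30.0
t: 16.35
position: [0.5439, -0.159, 0.1566]
tcp_rot: [0.772, 0.635, 0.0, 0.0]
wrist_force: [-0.2, 0.2, -7.2]
gripper_width: 0.0426
gripper_force: 30.0
```

```bash
python3 -m jog '[{"xyz":[0,0,-0.001],"spin":0,"claw":255},{"xyz":[0,0,-0.001],"spin":0,"claw":255},{"xyz":[0,0,0],"spin":0,"claw":255},{"xyz":[0,0,0],"spin":0,"claw":255}]'
python3 -m jog '[{"xyz":[0,0,0],"spin":0,"claw":130},{"xyz":[0,0,0],"spin":0,"claw":100},{"xyz":[0,0,0],"spin":0,"claw":50},{"xyz":[0,0,0],"spin":0,"claw":0},{"xyz":[0,0,0],"spin":0,"claw":0},{"xyz":[0,0,0],"spin":0,"claw":0},{"xyz":[0,0,0],"spin":0,"claw":0},{"xyz":[0,0,0.02],"spin":0,"claw":0},{"xyz":[0,0,0.03],"spin":0,"claw":0},{"xyz":[0,0,0.03],"spin":0,"claw":0},{"xyz":[0,0,0.03],"spin":0,"claw":0},{"xyz":[0,0,0.03],"spin":0,"claw":0}]'
```

```text
t: 16.68
position: [0.5444, -0.1592, 0.1558]
tcp_rot: [0.772, 0.635, 0.001, 0.001]
wrist_force: [-2.4, 1.3, 6.0]
gripper_width: 0.0429
gripper_force: 30.1
t: 17.68
position: [0.5434, -0.1588, 0.2955]
tcp_rot: [0.772, 0.635, -0.0, -0.0]
wrist_force: [-0.3, -0.6, 0.1]
gripper_width: 0.093
gripper_force: 0.0
```

```bash
python3 -m jog '[{"xyz":[0,-0.02,0],"spin":0.112,"claw":0},{"xyz":[-0.003,-0.03,0],"spin":0.112,"claw":0},{"xyz":[-0.003,-0.03,0],"spin":0.112,"claw":0},{"xyz":[-0.003,-0.03,0],"spin":0.113,"claw":0},{"xyz":[-0.003,-0.03,0],"spin":0,"claw":0},{"xyz":[0,-0.02,0],"spin":0,"claw":0},{"xyz":[0,0,0],"spin":0,"claw":0},{"xyz":[0,0,0],"spin":0,"claw":0}]'
python3 - <<'E'
from h import *
s=get_state(); print(s['position'])
c=calibration('wrist'); im=camera('wrist'); cv2.imwrite('pics/w5.png',im); t=camera('top'); cv2.imwrite('pics/t5.png',t)
k=np.zeros((384,800,3),np.uint8); k[:,:512]=im; k[:,512:]=t[90:282,270:414].repeat(2,0).repeat(2,1)
cv2.imwrite('pics/v5.png',k)
E
```

```text
t: 18.35
position: [0.5313, -0.3197, 0.2936]
tcp_rot: [0.612, 0.791, 0.0, -0.0]
wrist_force: [0.5, 0.4, -0.3]
gripper_width: 0.0929
gripper_force: 0.0
[ 0.53127156 -0.31967523  0.29355802]
```

View pics/v5.png

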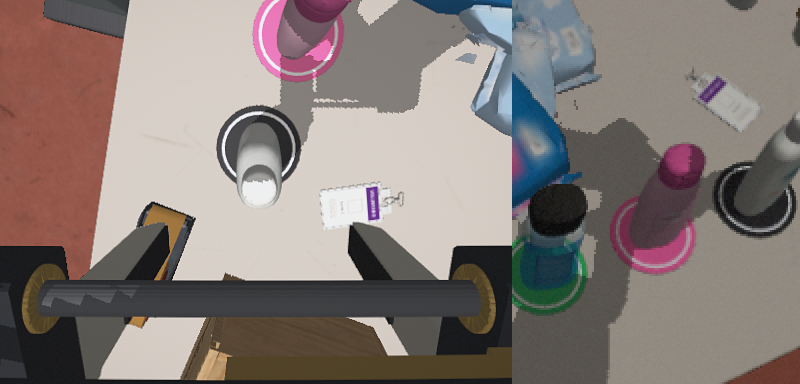

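Pink stands upright in the middle of the pink mat, and white stands on the spare mat between the open fingers at (258,180). Descending and gripping.

```bash
python3 -m jog '[{"xyz":[0,0.001,-0.02],"spin":0,"claw":0},{"xyz":[0,0,-0.03],"spin":0,"claw":0},{"xyz":[0,0,-0.03],"spin":0,"claw":0},{"xyz":[0,0,-0.03],"spin":0,"claw":0},{"xyz":[0,0,-0.02],"spin":0,"claw":0},{"xyz":[0,0,-0.013],"spin":0,"claw":0},{"xyz":[0,0,0],"spin":0,"claw":0},{"xyz":[0,0,0],"spin":0,"claw":0}]' 25
python3 -m jog '[{"xyz":[0,0,0],"spin":0,"claw":90},{"xyz":[0,0,0],"spin":0,"claw":140},{"xyz":[0,0,0],"spin":0,"claw":180},{"xyz":[0,0,0],"spin":0,"claw":255},{"xyz":[0,0,0],"spin":0,"claw":255},{"xyz":[0,0,0],"spin":0,"claw":255},{"xyz":[0,0,0],"spin":0,"claw":255},{"xyz":[0,0,0],"spin":0,"claw":255},{"xyz":[0,0,0],"spin":0,"claw":255},{"xyz":[0,0,0],"spin":0,"claw":255},{"xyz":[0,0,0],"spin":0,"claw":255},{"xyz":[0,0,0],"spin":0,"claw":255}]' 25
python3 -m jog '[{"xyz":[0,0,0.01],"spin":0,"claw":255},{"xyz":[0,0,0.02],"spin":0,"claw":255},{"xyz":[0,0,0.02],"spin":0,"claw":255},{"xyz":[-0.01,0,0.01],"spin":0,"claw":255},{"xyz":[-0.02,0,0],"spin":0,"claw":255},{"xyz":[-0.03,0,0],"spin":0,"claw":255},{"xyz":[-0.03,0,0],"spin":0,"claw":255},{"xyz":[-0.02,0,0],"spin":0,"claw":255},{"xyz":[0,0,0],"spin":0,"claw":255},{"xyz":[0,0,0],"spin":0,"claw":255}]'
```

```text
t: 19.12
position: [0.5319, -0.317, 0.1515]
tcp_rot: [0.611, 0.792, 0.0, -0.0]
wrist_force: [-0.0, 0.7, 0.6]
gripper_width: 0.093
gripper_force: 0.0
t: 20.12
position: [0.5316, -0.3179, 0.151]
tcp_rot: [0.611, 0.791, -0.0, -0.0]
wrist_force: [-0.6, -0.2, -0.3]
gripper_width: 0.0387
gripper_force: 25.0
t: 20.95
position: [0.4208, -0.3179, 0.2114]
tcp_rot: [0.612, 0.791, 0.0, -0.0]
wrist_force: [0.1, -0.3, -4.2]
gripper_width: 0.0388
gripper_force: 25.0
```

```bash
python3 -m jog '[{"xyz":[0,0.015,0],"spin":0,"claw":255},{"xyz":[0,0.03,0],"spin":0,"claw":255},{"xyz":[0,0.033,0],"spin":0,"claw":255},{"xyz":[0,0.033,0],"spin":0,"claw":255},{"xyz":[0,0.033,0],"spin":0,"claw":255},{"xyz":[0,0.033,0],"spin":0,"claw":255},{"xyz":[0,0.033,0],"spin":0,"claw":255},{"xyz":[0,0.033,0],"spin":0,"claw":255},{"xyz":[0,0.033,0],"spin":0,"claw":255},{"xyz":[0,0.033,0],"spin":0,"claw":255},{"xyz":[0,0.033,0],"spin":0,"claw":255},{"xyz":[0,0.033,0],"spin":0,"claw":255}]'
python3 -m jog '[{"xyz":[0,0.033,0],"spin":0,"claw":255},{"xyz":[0,0.033,0],"spin":0,"claw":255},{"xyz":[0,0.033,0],"spin":0,"claw":255},{"xyz":[0,0.033,0],"spin":0,"claw":255},{"xyz":[0,0.033,0],"spin":0,"claw":255},{"xyz":[0,0.033,0],"spin":0,"claw":255},{"xyz":[0,0.033,0],"spin":0,"claw":255},{"xyz":[0,0.0165,0],"spin":0,"claw":255},{"xyz":[0,0.009,0],"spin":0,"claw":255},{"xyz":[0,0,0],"spin":0,"claw":255},{"xyz":[0,0,0],"spin":0,"claw":255}]'
```

```text
t: 21.95
position: [0.4214, 0.0598, 0.2115]
tcp_rot: [0.611, 0.792, 0.0, -0.0]
wrist_force: [2.0, 0.2, -4.9]
gripper_width: 0.0391
gripper_force: 25.0
t: 22.87
position: [0.4213, 0.3137, 0.2108]
tcp_rot: [0.611, 0.792, -0.001, -0.0]
wrist_force: [0.5, -0.3, -5.5]
gripper_width: 0.0386
gripper_force: 25.0
```

```bash
python3 -m jog '[{"xyz":[0.01,0,0],"spin":0,"claw":255},{"xyz":[0.025,0,0],"spin":0,"claw":255},{"xyz":[0.03,0,0],"spin":0,"claw":255},{"xyz":[0.03,0,0],"spin":0,"claw":255},{"xyz":[0.018,0,0],"spin":0,"claw":255},{"xyz":[0.009,0,0],"spin":0,"claw":255},{"xyz":[0,0,-0.01],"spin":0,"claw":255},{"xyz":[0,0,-0.015],"spin":0,"claw":255},{"xyz":[0,0,-0.015],"spin":0,"claw":255},{"xyz":[0,0,-0.01],"spin":0,"claw":255},{"xyz":[0,0,-0.005],"spin":0,"claw":255},{"xyz":[0,0,0],"spin":0,"claw":255}]'
python3 -m jog '[{"xyz":[0,0,-0.004],"spin":0,"claw":255},{"xyz":[0,0,-0.001],"spin":0,"claw":255},{"xyz":[0,0,-0.001],"spin":0,"claw":255},{"xyz":[0,0,0],"spin":0,"claw":255},{"xyz":[0,0,0],"spin":0,"claw":255}]'
```

```text
t: 23.87
position: [0.5421, 0.313, 0.1542]
tcp_rot: [0.611, 0.791, -0.001, -0.001]
wrist_force: [0.2, 0.1, -4.5]
gripper_width: 0.039
gripper_force: 25.0
t: 24.28
position: [0.5443, 0.3144, 0.1521]
tcp_rot: [0.611, 0.791, 0.001, 0.0]
wrist_force: [-2.2, 0.7, 5.6]
gripper_width: 0.0384
gripper_force: 25.1
```

```bash
python3 -m jog '[{"xyz":[0,0,0],"spin":0,"claw":130},{"xyz":[0,0,0],"spin":0,"claw":100},{"xyz":[0,0,0],"spin":0,"claw":50},{"xyz":[0,0,0],"spin":0,"claw":0},{"xyz":[0,0,0],"spin":0,"claw":0},{"xyz":[0,0,0],"spin":0,"claw":0},{"xyz":[0,0,0],"spin":0,"claw":0},{"xyz":[0,0,0.02],"spin":0,"claw":0},{"xyz":[0,0,0.03],"spin":0,"claw":0},{"xyz":[0,0,0.03],"spin":0,"claw":0},{"xyz":[0,0,0.03],"spin":0,"claw":0},{"xyz":[0,0,0.03],"spin":0,"claw":0}]'
python3 -m jog '[{"xyz":[0,0,0.03],"spin":0,"claw":0},{"xyz":[-0.01,0,0.01],"spin":-0.12,"claw":0},{"xyz":[-0.01,0,0],"spin":-0.12,"claw":0},{"xyz":[-0.01,-0.025,0],"spin":-0.12,"claw":0},{"xyz":[-0.01,-0.025,0],"spin":-0.12,"claw":0},{"xyz":[-0.01,-0.025,0],"spin":-0.12,"claw":0},{"xyz":[-0.01,-0.025,0],"spin":-0.12,"claw":0},{"xyz":[-0.01,-0.025,0],"spin":-0.12,"claw":0},{"xyz":[-0.01,-0.025,0],"spin":-0.12,"claw":0},{"xyz":[0,-0.025,0],"spin":-0.12,"claw":0},{"xyz":[0,-0.025,0],"spin":-0.12,"claw":0},{"xyz":[0,-0.025,0],"spin":-0.12,"claw":0}]'
python3 -m jog '[{"xyz":[0,-0.025,0],"spin":-0.12,"claw":0},{"xyz":[0,-0.025,0],"spin":-0.12,"claw":0},{"xyz":[0,-0.025,0],"spin":-0.12,"claw":0},{"xyz":[0,0,0],"spin":-0.12,"claw":0},{"xyz":[0,0,0],"spin":0,"claw":0},{"xyz":[0,0,0],"spin":0,"claw":0}]'
python3 - <<'E'
from h import *
s=get_state(); q=s['tcp_rot']; print(s['position'],2*np.arctan2(q[1],q[0])-np.pi/2,s['q'][5])
c=calibration('wrist'); im=camera('wrist'); cv2.imwrite('pics/w6.png',im); np.save('w6.npy',c)
G=dict(blue=(.5575,.145),green=(.552,.004))
for n in G: print(n,mat2(c,im,n,G[n]),proj(c,np.array([*G[n],.238])))
E
```

```text
t: 25.28
position: [0.5435, 0.3135, 0.2915]
tcp_rot: [0.611, 0.791, -0.0, -0.0]
wrist_force: [1.0, -0.0, -0.5]
gripper_width: 0.093
gripper_force: 0.0
t: 26.28
position: [0.4633, 0.0875, 0.3304]
tcp_rot: [0.969, 0.247, 0.0, 0.0]
wrist_force: [0.4, -0.9, 0.1]
gripper_width: 0.0927
gripper_force: 0.0
t: 26.78
position: [0.4637, 0.0135, 0.3303]
tcp_rot: [1.0, 0.014, 0.0, -0.0]
wrist_force: [-0.2, -0.5, 0.3]
gripper_width: 0.093
gripper_force: 0.0
[0.46366729 0.01353171 0.33025001] -1.5419057871092596 1.460331977509794
blue (array([0.5574, 0.1442, 0.0586]), 34, np.float64(0.0002)) [95.14191172 63.53294321]
green (array([0.5525, 0.005 , 0.0583]), 26, np.float64(0.0004)) [273.10063722  75.60696039]
```

View pics/w6.png

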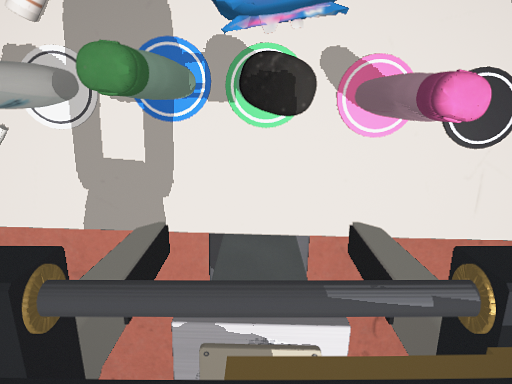

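Wrist view: the blue bottle's black oval cap is at (278,82) on the green mat, the green bottle's cap at (110,68) and the white mat with the white bottle at the left. Now the black cap's heading.

```bash
python3 - <<'E'
from h import *
c=np.load('w6.npy',allow_pickle=True).item(); im=cv2.imread('pics/w6.png')
hsv=cv2.cvtColor(im,cv2.COLOR_BGR2HSV)
m=(hsv[...,2]<80).astype(np.uint8)
for z in (.238,.2): print(body(c,m,z,(.55,.003),.05))
h,s,v=[x.astype(int) for x in cv2.split(hsv)]
m=((abs(h-65)<12)&(s>90)).astype(np.uint8); print(hsv[68,100],hsv[60,110],hsv[85,180],body(c,m,.238,(.555,.14),.05))
a=im[35:135,70:330]; cv2.imwrite('pics/c6.png',cv2.resize(a,None,fx=3,fy=3,interpolation=cv2.INTER_CUBIC))
E
```

```text
{'rect': array([5.463e+02, 4.000e-01]), 'size': array([60.6, 46.3]), 'ang': np.float32(1.2979248), 'pca': np.float64(1.3642313678227707), 'mean': array([0.5468, 0.0008])}
{'rect': array([548. ,  -1.5]), 'size': array([68.6, 52.4]), 'ang': np.float32(1.297922), 'pca': np.float64(1.364231367822771), 'mean': array([ 0.5485, -0.0011])}
[ 63 115 129] [ 63 116 132] [ 74  46 111] {'rect': array([554.4, 131.6]), 'size': array([56.6, 41. ]), 'ang': np.float32(1.5228212), 'pca': np.float64(1.4217605454913327), 'mean': array([0.5541, 0.1319])}
```

View pics/c6.png

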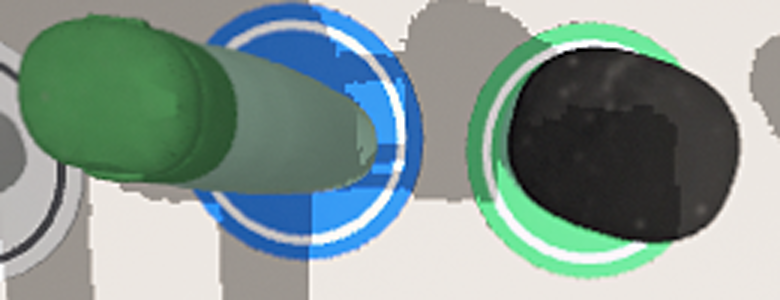

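```bash
python3 -m jog '[{"xyz":[0.01,-0.002,0],"spin":0.12,"claw":0},{"xyz":[0.01,-0.002,0],"spin":0.12,"claw":0},{"xyz":[0.01,-0.002,0],"spin":0.12,"claw":0},{"xyz":[0.01,-0.002,0],"spin":0.12,"claw":0},{"xyz":[0.01,-0.002,0],"spin":0.12,"claw":0},{"xyz":[0.01,-0.002,0],"spin":0.12,"claw":0},{"xyz":[0.012,-0.0015,0],"spin":0.12,"claw":0},{"xyz":[0.012,0,0],"spin":0.12,"claw":0},{"xyz":[0,0,0],"spin":0.12,"claw":0},{"xyz":[0,0,0],"spin":0.12,"claw":0},{"xyz":[0,0,0],"spin":0.102,"claw":0},{"xyz":[0,0,0],"spin":0,"claw":0}]'
python3 -m jog '[{"xyz":[0,0,-0.03],"spin":0,"claw":0},{"xyz":[0,0,-0.03],"spin":0,"claw":0},{"xyz":[0,0,-0.03],"spin":0,"claw":0},{"xyz":[0,0,-0.03],"spin":0,"claw":0},{"xyz":[0,0,-0.025],"spin":0,"claw":0},{"xyz":[0,0,-0.015],"spin":0,"claw":0},{"xyz":[0,0,-0.009],"spin":0,"claw":0},{"xyz":[0,0,0],"spin":0,"claw":0},{"xyz":[0,0,0],"spin":0,"claw":0}]'
```

```text
t: 27.83
position: [0.5477, 0.0012, 0.3299]
tcp_rot: [0.785, 0.62, -0.0, -0.0]
wrist_force: [-0.2, 0.4, 0.1]
gripper_width: 0.0932
gripper_force: 0.0
t: 28.58
position: [0.5478, 0.0005, 0.1616]
tcp_rot: [0.788, 0.616, 0.0, 0.0]
wrist_force: [-0.1, 0.2, 0.8]
gripper_width: 0.0932
gripper_force: 0.0
```

```bash
python3 -m jog '[{"xyz":[0,0,0],"spin":0,"claw":90},{"xyz":[0,0,0],"spin":0,"claw":140},{"xyz":[0,0,0],"spin":0,"claw":180},{"xyz":[0,0,0],"spin":0,"claw":255},{"xyz":[0,0,0],"spin":0,"claw":255},{"xyz":[0,0,0],"spin":0,"claw":255},{"xyz":[0,0,0],"spin":0,"claw":255},{"xyz":[0,0,0],"spin":0,"claw":255},{"xyz":[0,0,0],"spin":0,"claw":255},{"xyz":[0,0,0],"spin":0,"claw":255},{"xyz":[0,0,0],"spin":0,"claw":255},{"xyz":[0,0,0],"spin":0,"claw":255}]' 30
python3 -m jog '[{"xyz":[0,0,0.01],"spin":0,"claw":255},{"xyz":[0,0,0.02],"spin":0,"claw":255},{"xyz":[0,0,0.02],"spin":0,"claw":255},{"xyz":[-0.01,0,0.01],"spin":0,"claw":255},{"xyz":[-0.025,0,0],"spin":0,"claw":255},{"xyz":[-0.03,0,0],"spin":0,"claw":255},{"xyz":[-0.03,0,0],"spin":0,"claw":255},{"xyz":[-0.025,0,0],"spin":0,"claw":255},{"xyz":[0,0,0],"spin":0,"claw":255},{"xyz":[0,0,0],"spin":0,"claw":255}]'
```

```text
t: 29.58
position: [0.5476, 0.0001, 0.1611]
tcp_rot: [0.788, 0.616, -0.0, -0.0]
wrist_force: [-1.2, -0.1, 1.7]
gripper_width: 0.0425
gripper_force: 30.0
t: 30.42
position: [0.4268, 0.0002, 0.2214]
tcp_rot: [0.788, 0.616, 0.0, 0.0]
wrist_force: [0.8, 0.3, -5.9]
gripper_width: 0.0428
gripper_force: 30.0
```

```bash
python3 -m jog '[{"xyz":[0,-0.015,0],"spin":0,"claw":255},{"xyz":[0,-0.03,0],"spin":0,"claw":255},{"xyz":[0,-0.033,0],"spin":0,"claw":255},{"xyz":[0,-0.033,0],"spin":0,"claw":255},{"xyz":[0,-0.033,0],"spin":0,"claw":255},{"xyz":[0,-0.033,0],"spin":0,"claw":255},{"xyz":[0,-0.033,0],"spin":0,"claw":255},{"xyz":[0,-0.033,0],"spin":0,"claw":255},{"xyz":[0,-0.033,0],"spin":0,"claw":255},{"xyz":[0,-0.025,0],"spin":0,"claw":255},{"xyz":[0,-0.017,0],"spin":0,"claw":255},{"xyz":[0,0,0],"spin":0,"claw":255}]'
python3 -m jog '[{"xyz":[0.01,0,0],"spin":0,"claw":255},{"xyz":[0.025,0,0],"spin":0,"claw":255},{"xyz":[0.03,0,0],"spin":0,"claw":255},{"xyz":[0.025,0,0],"spin":0,"claw":255},{"xyz":[0.014,0,0],"spin":0,"claw":255},{"xyz":[0,0,-0.01],"spin":0,"claw":255},{"xyz":[0,0,-0.015],"spin":0,"claw":255},{"xyz":[0,0,-0.015],"spin":0,"claw":255},{"xyz":[0,0,-0.01],"spin":0,"claw":255},{"xyz":[0,0,-0.005],"spin":0,"claw":255},{"xyz":[0,0,0],"spin":0,"claw":255},{"xyz":[0,0,0],"spin":0,"claw":255}]'
python3 - <<'E'
from h import *
t=camera('top'); cv2.imwrite('pics/t7.png',t); tc=calibration('top'); print(mat2(tc,t,'green',(.552,.004)))
s=get_state(); print(s['position'],s['wrist_force'])
E
```

```text
t: 31.42
position: [0.4274, -0.3215, 0.2204]
tcp_rot: [0.789, 0.615, -0.001, -0.0]
wrist_force: [-0.2, -1.4, -4.4]
gripper_width: 0.0424
gripper_force: 30.0
t: 32.42
position: [0.5317, -0.3176, 0.1663]
tcp_rot: [0.788, 0.616, 0.0, -0.0]
wrist_force: [0.3, 0.7, -4.3]
gripper_width: 0.0429
gripper_force: 30.0
(array([0.5529, 0.0055, 0.0466]), 18, np.float64(0.0017))
[ 0.53203511 -0.31799438  0.16704958] [ 0.90956359 -0.30138234 -5.19884714]
```

```bash
python3 -m jog '[{"xyz":[0,0,-0.004],"spin":0,"claw":255},{"xyz":[0,0,-0.001],"spin":0,"claw":255},{"xyz":[0,0,-0.001],"spin":0,"claw":255},{"xyz":[0,0,0],"spin":0,"claw":255},{"xyz":[0,0,0],"spin":0,"claw":255}]'
```

```text
t: 32.88
position: [0.5322, -0.3184, 0.1616]
tcp_rot: [0.788, 0.616, 0.0, 0.001]
wrist_force: [-2.0, 0.1, 5.1]
gripper_width: 0.0428
gripper_force: 30.0
```

```bash
python3 -m jog '[{"xyz":[0,0,0],"spin":0,"claw":130},{"xyz":[0,0,0],"spin":0,"claw":100},{"xyz":[0,0,0],"spin":0,"claw":50},{"xyz":[0,0,0],"spin":0,"claw":0},{"xyz":[0,0,0],"spin":0,"claw":0},{"xyz":[0,0,0],"spin":0,"claw":0},{"xyz":[0,0,0],"spin":0,"claw":0},{"xyz":[0,0,0.02],"spin":0,"claw":0},{"xyz":[0,0,0.03],"spin":0,"claw":0},{"xyz":[0,0,0.03],"spin":0,"claw":0},{"xyz":[0,0,0.03],"spin":0,"claw":0},{"xyz":[0,0,0.03],"spin":0,"claw":0}]'
python3 -m jog '[{"xyz":[0,0,0.03],"spin":0,"claw":0},{"xyz":[-0.011,0.02,0],"spin":-0.12,"claw":0},{"xyz":[-0.011,0.034,0],"spin":-0.12,"claw":0},{"xyz":[-0.011,0.034,0],"spin":-0.12,"claw":0},{"xyz":[-0.011,0.034,0],"spin":-0.12,"claw":0},{"xyz":[-0.011,0.034,0],"spin":-0.12,"claw":0},{"xyz":[-0.011,0.034,0],"spin":-0.12,"claw":0},{"xyz":[0,0.034,0],"spin":-0.12,"claw":0},{"xyz":[0,0.034,0],"spin":-0.12,"claw":0},{"xyz":[0,0.034,0],"spin":-0.12,"claw":0},{"xyz":[0,0.034,0],"spin":-0.12,"claw":0},{"xyz":[0,0.034,0],"spin":-0.11,"claw":0}]'
python3 -m jog '[{"xyz":[0,0.034,0],"spin":0,"claw":0},{"xyz":[0,0.034,0],"spin":0,"claw":0},{"xyz":[0,0.034,0],"spin":0,"claw":0},{"xyz":[0,0,0],"spin":0,"claw":0},{"xyz":[0,0,0],"spin":0,"claw":0}]'
python3 - <<'E'
from h import *
s=get_state(); q=s['tcp_rot']; print(s['position'],2*np.arctan2(q[1],q[0])-np.pi/2,s['q'][5])
c=calibration('wrist'); im=camera('wrist'); cv2.imwrite('pics/w8.png',im); np.save('w8.npy',c)
print(mat2(c,im,'green',(.552,.004)),mat2(c,im,'blue',(.5575,.1445)))
h,sa,v=[x.astype(int) for x in cv2.split(cv2.cvtColor(im,cv2.COLOR_BGR2HSV))]
m=((abs(h-65)<12)&(sa>90)).astype(np.uint8)
for z in (.238,.215): print(body(c,m,z,(.555,.144),.05))
m=(((abs(h-65)<12)&(sa>90))|((h<95)&(h>55)&(sa>25))).astype(np.uint8); print(body(c,m,.19,(.555,.144),.05))
a=im[25:145,190:340]; cv2.imwrite('pics/c8.png',cv2.resize(a,None,fx=4,fy=4,interpolation=cv2.INTER_CUBIC))
E
```

```text
t: 33.88
position: [0.5315, -0.3177, 0.3015]
tcp_rot: [0.788, 0.616, -0.0, -0.0]
wrist_force: [0.4, -1.2, -0.4]
gripper_width: 0.093
gripper_force: 0.0
t: 34.88
position: [0.4655, 0.0385, 0.3304]
tcp_rot: [1.0, 0.015, 0.0, 0.0]
wrist_force: [1.1, 0.5, 0.4]
gripper_width: 0.0932
gripper_force: 0.0
t: 35.3
position: [0.4655, 0.1406, 0.3301]
tcp_rot: [1.0, 0.02, -0.0, 0.0]
wrist_force: [0.4, -0.9, -0.1]
gripper_width: 0.0928
gripper_force: 0.0
[0.46550079 0.14055482 0.33006216] -1.5315829648347052 1.719361057315264
(array([0.5524, 0.0051, 0.0585]), 33, np.float64(0.0004)) (array([0.5574, 0.1454, 0.0588]), 41, np.float64(0.0001))
{'rect': array([554.4, 141.1]), 'size': array([40.9, 45.3]), 'ang': np.float32(1.6099501), 'pca': np.float64(1.5368196803713454), 'mean': array([0.5546, 0.141 ])}
{'rect': array([555.8, 140.9]), 'size': array([44.2, 49. ]), 'ang': np.float32(1.6099725), 'pca': np.float64(1.5368196803713452), 'mean': array([0.5561, 0.1408])}
{'rect': array([557. , 140.8]), 'size': array([48.6, 60.6]), 'ang': np.float32(1.6099759), 'pca': np.float64(1.4999642682254661), 'mean': array([0.5563, 0.1408])}
```

View pics/c8.png

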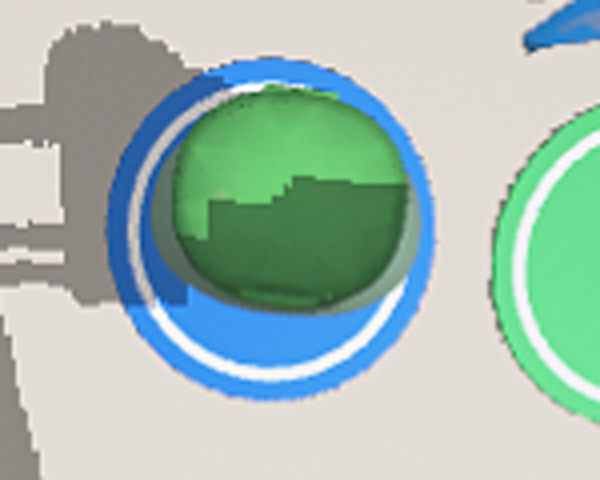

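Crop: the green bottle stands on the blue mat, its long axis heading about 1.50, its centre about (0.556,0.141). Grasping at theta -0.075.

```bash
python3 -m jog '[{"xyz":[0.01,0,0],"spin":0.1214,"claw":0},{"xyz":[0.01,0,0],"spin":0.1214,"claw":0},{"xyz":[0.01,0,0],"spin":0.1214,"claw":0},{"xyz":[0.01,0,0],"spin":0.1214,"claw":0},{"xyz":[0.01,0,0],"spin":0.1214,"claw":0},{"xyz":[0.01,0,0],"spin":0.1214,"claw":0},{"xyz":[0.01,0,0],"spin":0.1214,"claw":0},{"xyz":[0.01,0,0],"spin":0.1214,"claw":0},{"xyz":[0.0105,0,0],"spin":0.1214,"claw":0},{"xyz":[0,0,0],"spin":0.1214,"claw":0},{"xyz":[0,0,0],"spin":0.1214,"claw":0},{"xyz":[0,0,0],"spin":0.1214,"claw":0}]'
python3 -m jog '[{"xyz":[0,0,0],"spin":0,"claw":0},{"xyz":[0,0,-0.03],"spin":0,"claw":0},{"xyz":[0,0,-0.03],"spin":0,"claw":0},{"xyz":[0,0,-0.03],"spin":0,"claw":0},{"xyz":[0,0,-0.03],"spin":0,"claw":0},{"xyz":[0,0,-0.025],"spin":0,"claw":0},{"xyz":[0,0,-0.015],"spin":0,"claw":0},{"xyz":[0,0,-0.009],"spin":0,"claw":0},{"xyz":[0,0,0],"spin":0,"claw":0},{"xyz":[0,0,0],"spin":0,"claw":0}]'
```

```text
t: 36.35
position: [0.5568, 0.1369, 0.33]
tcp_rot: [0.733, 0.68, -0.0, 0.0]
wrist_force: [0.0, -0.7, -0.8]
gripper_width: 0.0927
gripper_force: 0.0
t: 37.18
position: [0.5566, 0.1384, 0.1617]
tcp_rot: [0.735, 0.678, 0.0, 0.0]
wrist_force: [-0.8, 1.0, 0.6]
gripper_width: 0.0933
gripper_force: 0.0
```

```bash
python3 -m jog '[{"xyz":[0,0,0],"spin":0,"claw":90},{"xyz":[0,0,0],"spin":0,"claw":140},{"xyz":[0,0,0],"spin":0,"claw":180},{"xyz":[0,0,0],"spin":0,"claw":255},{"xyz":[0,0,0],"spin":0,"claw":255},{"xyz":[0,0,0],"spin":0,"claw":255},{"xyz":[0,0,0],"spin":0,"claw":255},{"xyz":[0,0,0],"spin":0,"claw":255},{"xyz":[0,0,0],"spin":0,"claw":255},{"xyz":[0,0,0],"spin":0,"claw":255},{"xyz":[0,0,0],"spin":0,"claw":255},{"xyz":[0,0,0],"spin":0,"claw":255}]' 30
```

```text
t: 38.18
position: [0.5562, 0.1391, 0.1611]
tcp_rot: [0.734, 0.679, -0.0, -0.0]
wrist_force: [-1.6, -0.1, 0.7]
gripper_width: 0.0429
gripper_force: 30.0
```

```bash
python3 -m jog '[{"xyz":[0,0,0.01],"spin":0,"claw":255},{"xyz":[0,0,0.015],"spin":0,"claw":255},{"xyz":[0,0,0.015],"spin":0,"claw":255},{"xyz":[-0.001,-0.01,0],"spin":0,"claw":255},{"xyz":[-0.001,-0.02,0],"spin":0,"claw":255},{"xyz":[-0.001,-0.03,0],"spin":0,"claw":255},{"xyz":[-0.001,-0.03,0],"spin":0,"claw":255},{"xyz":[0,-0.025,0],"spin":0,"claw":255},{"xyz":[0,-0.014,0],"spin":0,"claw":255},{"xyz":[0,-0.007,0],"spin":0,"claw":255},{"xyz":[0,0,0],"spin":0,"claw":255},{"xyz":[0,0,0],"spin":0,"claw":255}]'
python3 -m jog '[{"xyz":[0,0,-0.01],"spin":0,"claw":255},{"xyz":[0,0,-0.015],"spin":0,"claw":255},{"xyz":[0,0,-0.008],"spin":0,"claw":255},{"xyz":[0,0,-0.004],"spin":0,"claw":255},{"xyz":[0,0,-0.002],"spin":0,"claw":255},{"xyz":[0,0,-0.001],"spin":0,"claw":255},{"xyz":[0,0,-0.001],"spin":0,"claw":255},{"xyz":[0,0,0],"spin":0,"claw":255},{"xyz":[0,0,0],"spin":0,"claw":255}]'
```

```text
t: 39.18
position: [0.5519, 0.0032, 0.2004]
tcp_rot: [0.735, 0.679, -0.0, -0.001]
wrist_force: [-0.9, 0.3, -7.7]
gripper_width: 0.0429
gripper_force: 30.0
t: 39.93
position: [0.5529, 0.0032, 0.1611]
tcp_rot: [0.734, 0.679, 0.001, 0.001]
wrist_force: [-1.8, -0.2, -1.4]
gripper_width: 0.0426
gripper_force: 30.0
```

```bash
python3 -m jog '[{"xyz":[0,0,0],"spin":0,"claw":130},{"xyz":[0,0,0],"spin":0,"claw":100},{"xyz":[0,0,0],"spin":0,"claw":50},{"xyz":[0,0,0],"spin":0,"claw":0},{"xyz":[0,0,0],"spin":0,"claw":0},{"xyz":[0,0,0],"spin":0,"claw":0},{"xyz":[0,0,0],"spin":0,"claw":0},{"xyz":[0,0,0.02],"spin":0,"claw":0},{"xyz":[0,0,0.03],"spin":0,"claw":0},{"xyz":[0,0,0.03],"spin":0,"claw":0},{"xyz":[0,0,0.03],"spin":0,"claw":0},{"xyz":[0,0,0.03],"spin":0,"claw":0}]'
python3 -m jog '[{"xyz":[0,-0.021,0],"spin":-0.083,"claw":0},{"xyz":[-0.01,-0.035,0],"spin":-0.083,"claw":0},{"xyz":[-0.011,-0.035,0],"spin":0,"claw":0},{"xyz":[0,-0.035,0],"spin":0,"claw":0},{"xyz":[0,-0.035,0],"spin":0,"claw":0},{"xyz":[0,-0.035,0],"spin":0,"claw":0},{"xyz":[0,-0.035,0],"spin":0,"claw":0},{"xyz":[0,-0.035,0],"spin":0,"claw":0},{"xyz":[0,-0.035,0],"spin":0,"claw":0},{"xyz":[0,-0.02,0],"spin":0,"claw":0},{"xyz":[0,0,0],"spin":0,"claw":0},{"xyz":[0,0,0],"spin":0,"claw":0}]'
```

```text
t: 40.93
position: [0.5521, 0.0031, 0.3015]
tcp_rot: [0.734, 0.679, -0.0, -0.0]
wrist_force: [0.5, 1.0, -0.2]
gripper_width: 0.0934
gripper_force: 0.0
t: 41.93
position: [0.5309, -0.3188, 0.2995]
tcp_rot: [0.789, 0.615, -0.0, -0.001]
wrist_force: [0.5, -0.3, -1.3]
gripper_width: 0.0928
gripper_force: 0.0
```

```bash
python3 -m jog '[{"xyz":[0,0,-0.02],"spin":0,"claw":0},{"xyz":[0,0,-0.03],"spin":0,"claw":0},{"xyz":[0,0,-0.03],"spin":0,"claw":0},{"xyz":[0,0,-0.03],"spin":0,"claw":0},{"xyz":[0,0,-0.02],"spin":0,"claw":0},{"xyz":[0,0,-0.009],"spin":0,"claw":0},{"xyz":[0,0,0],"spin":0,"claw":0},{"xyz":[0,0,0],"spin":0,"claw":0}]'
python3 -m jog '[{"xyz":[0,0,0],"spin":0,"claw":90},{"xyz":[0,0,0],"spin":0,"claw":140},{"xyz":[0,0,0],"spin":0,"claw":180},{"xyz":[0,0,0],"spin":0,"claw":255},{"xyz":[0,0,0],"spin":0,"claw":255},{"xyz":[0,0,0],"spin":0,"claw":255},{"xyz":[0,0,0],"spin":0,"claw":255},{"xyz":[0,0,0],"spin":0,"claw":255},{"xyz":[0,0,0],"spin":0,"claw":255},{"xyz":[0,0,0],"spin":0,"claw":255},{"xyz":[0,0,0],"spin":0,"claw":255},{"xyz":[0,0,0],"spin":0,"claw":255}]' 30
python3 -m jog '[{"xyz":[0,0,0.01],"spin":0,"claw":255},{"xyz":[0,0,0.02],"spin":0,"claw":255},{"xyz":[0,0,0.02],"spin":0,"claw":255},{"xyz":[-0.01,0,0.01],"spin":0,"claw":255},{"xyz":[-0.02,0,0],"spin":0,"claw":255},{"xyz":[-0.03,0,0],"spin":0,"claw":255},{"xyz":[-0.03,0,0],"spin":0,"claw":255},{"xyz":[-0.02,0,0],"spin":0,"claw":255},{"xyz":[0,0,0],"spin":0,"claw":255},{"xyz":[0,0,0],"spin":0,"claw":255}]'
```

```text
t: 42.6
position: [0.5318, -0.3172, 0.1621]
tcp_rot: [0.788, 0.616, 0.0, 0.0]
wrist_force: [-0.7, 0.8, -0.1]
gripper_width: 0.0925
gripper_force: 0.0
t: 43.6
position: [0.5312, -0.3179, 0.1611]
tcp_rot: [0.788, 0.616, -0.0, -0.0]
wrist_force: [-0.5, -0.4, 0.4]
gripper_width: 0.0426
gripper_force: 30.0
t: 44.43
position: [0.4205, -0.3179, 0.2214]
tcp_rot: [0.788, 0.615, 0.0, -0.0]
wrist_force: [0.4, -0.3, -5.1]
gripper_width: 0.0422
gripper_force: 30.0
```

```bash
python3 -m jog '[{"xyz":[0,0.015,0],"spin":0,"claw":255},{"xyz":[0,0.03,0],"spin":0,"claw":255},{"xyz":[0,0.033,0],"spin":0,"claw":255},{"xyz":[0,0.033,0],"spin":0,"claw":255},{"xyz":[0,0.033,0],"spin":0,"claw":255},{"xyz":[0,0.033,0],"spin":0,"claw":255},{"xyz":[0,0.033,0],"spin":0,"claw":255},{"xyz":[0,0.033,0],"spin":0,"claw":255},{"xyz":[0,0.033,0],"spin":0,"claw":255},{"xyz":[0,0.033,0],"spin":0,"claw":255},{"xyz":[0,0.033,0],"spin":0,"claw":255},{"xyz":[0,0.033,0],"spin":0,"claw":255}]'
python3 -m jog '[{"xyz":[0,0.033,0],"spin":0,"claw":255},{"xyz":[0,0.033,0],"spin":0,"claw":255},{"xyz":[0,0.015,0],"spin":0,"claw":255},{"xyz":[0,0.007,0],"spin":0,"claw":255},{"xyz":[0,0,0],"spin":0,"claw":255},{"xyz":[0.01,0,0],"spin":0,"claw":255},{"xyz":[0.025,0,0],"spin":0,"claw":255},{"xyz":[0.03,0,0],"spin":0,"claw":255},{"xyz":[0.03,0,0],"spin":0,"claw":255},{"xyz":[0.025,0,0],"spin":0,"claw":255},{"xyz":[0.017,0,0],"spin":0,"claw":255},{"xyz":[0,0,0],"spin":0,"claw":255}]'
python3 -m jog '[{"xyz":[0,0,-0.01],"spin":0,"claw":255},{"xyz":[0,0,-0.015],"spin":0,"claw":255},{"xyz":[0,0,-0.015],"spin":0,"claw":255},{"xyz":[0,0,-0.01],"spin":0,"claw":255},{"xyz":[0,0,-0.005],"spin":0,"claw":255},{"xyz":[0,0,-0.003],"spin":0,"claw":255},{"xyz":[0,0,-0.002],"spin":0,"claw":255},{"xyz":[0,0,0],"spin":0,"claw":255},{"xyz":[0,0,0],"spin":0,"claw":255}]'
```

```text
t: 45.43
position: [0.421, 0.0598, 0.2214]
tcp_rot: [0.788, 0.616, 0.0, -0.0]
wrist_force: [1.4, 0.3, -5.1]
gripper_width: 0.0429
gripper_force: 30.0
t: 46.43
position: [0.5608, 0.1435, 0.2202]
tcp_rot: [0.789, 0.615, -0.0, 0.0]
wrist_force: [-0.5, 0.0, -5.4]
gripper_width: 0.0429
gripper_force: 30.0
t: 47.18
position: [0.5588, 0.1452, 0.162]
tcp_rot: [0.788, 0.616, 0.001, 0.0]
wrist_force: [0.8, -0.2, -4.4]
gripper_width: 0.0432
gripper_force: 30.0
```

Position is good; seating the last millimetre, releasing, then retreating to a view pose.

```bash
python3 -m jog '[{"xyz":[0,0,-0.001],"spin":0,"claw":255},{"xyz":[0,0,0],"spin":0,"claw":255},{"xyz":[0,0,0],"spin":0,"claw":255}]'
python3 -m jog '[{"xyz":[0,0,0],"spin":0,"claw":130},{"xyz":[0,0,0],"spin":0,"claw":100},{"xyz":[0,0,0],"spin":0,"claw":50},{"xyz":[0,0,0],"spin":0,"claw":0},{"xyz":[0,0,0],"spin":0,"claw":0},{"xyz":[0,0,0],"spin":0,"claw":0},{"xyz":[0,0,0],"spin":0,"claw":0},{"xyz":[0,0,0.02],"spin":0,"claw":0},{"xyz":[0,0,0.03],"spin":0,"claw":0},{"xyz":[0,0,0.03],"spin":0,"claw":0},{"xyz":[0,0,0.03],"spin":0,"claw":0},{"xyz":[0,0,0.03],"spin":0,"claw":0}]'
python3 -m jog '[{"xyz":[0,0,0.03],"spin":0,"claw":0},{"xyz":[-0.02,0,0.02],"spin":0,"claw":0},{"xyz":[-0.03,0,0.02],"spin":0,"claw":0},{"xyz":[-0.03,0,0.02],"spin":0,"claw":0},{"xyz":[-0.03,0,0],"spin":0,"claw":0},{"xyz":[-0.03,-0.02,0],"spin":0,"claw":0},{"xyz":[0,-0.03,0],"spin":0,"claw":0},{"xyz":[0,-0.03,0],"spin":0,"claw":0},{"xyz":[0,0,0],"spin":0,"claw":0},{"xyz":[0,0,0],"spin":0,"claw":0}]'
python3 - <<'E'
from h import *
t=camera('top'); s=camera('scene'); w=camera('wrist')
k=np.zeros((600,800,3),np.uint8)
k[:320,:560]=cv2.resize(t[150:310,140:420],None,fx=2,fy=2); k[320:,:400]=cv2.resize(s[140:280,150:350],None,fx=2,fy=2); k[320:,420:793]=cv2.resize(w,(373,280))
cv2.imwrite('pics/v9.png',k); cv2.imwrite('pics/t9.png',t); cv2.imwrite('pics/s9.png',s)
E
```

```text
t: 47.43
position: [0.5591, 0.1454, 0.1615]
tcp_rot: [0.788, 0.616, 0.001, 0.0]
wrist_force: [-1.6, 0.9, 3.3]
gripper_width: 0.0432
gripper_force: 30.0
t: 48.43
position: [0.5581, 0.1451, 0.3015]
tcp_rot: [0.788, 0.616, -0.0, -0.0]
wrist_force: [0.9, 0.6, 1.3]
gripper_width: 0.093
gripper_force: 0.0
t: 49.27
position: [0.4183, 0.0641, 0.3904]
tcp_rot: [0.789, 0.614, 0.0, 0.0]
wrist_force: [-0.4, 0.6, -0.2]
gripper_width: 0.0926
gripper_force: 0.0
```

View pics/v9.png

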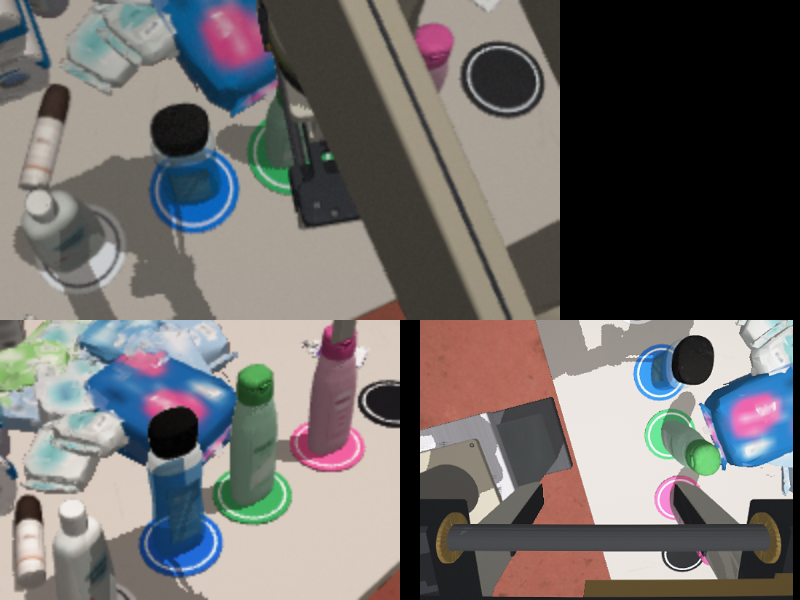

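All four bottles stand upright on their own mats, the spare mat is empty and the tube is untouched. One quick numerical check of the cap tops before handing in.

```bash
python3 - <<'E'
from h import *
tc=calibration('top'); sc=calibration('scene')
print('white',cast(tc,(160.5,250),.22),'mat .543 .3115')
print('blue',cast(tc,(230,208),.238),cast(sc,(237.5,189),.238),'mat .5574 .145')
print('green',cast(sc,(277.5,166),.238),'mat .5524 .005')
E
```

```text
white [[0.54158113 0.31092434]] mat .543 .3115
blue [[0.56410425 0.14156239]] [[0.55743265 0.14095199]] mat .5574 .145
green [[0.55132364 0.00468593]] mat .5524 .005
```

```bash
python3 -c "
from station import *
print(close_job())"
```

```text
the job is handed in; nothing more can be done
None
```

I handed the job in at about 49 s. All four bottles stand upright on their own mats with the gripper clear, the dark grey mat is empty and the tube was not touched. The white, blue and green caps measured within about 8 mm of their mat middles. The pink cap was hidden from the last check, but it was set down within about 2 mm of its mat's middle.

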